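# Unpack the sample chest for the microscope

### The arm

A 6-joint arm with a two-finger parallel gripper is mounted at the origin on the work surface. World frame = base frame: x ahead of the robot, y to its left, z up, the work surface at z = 0. Lengths are in m, angles in rad, forces in N, time in s.
With the tool pointing down it reaches from about 0.35 to 1 m from the base axis. Payload 7.1 kg.
Tool frame: the origin (TCP) lies between the finger pads; the fingertips stand 22 mm ahead of it and the grasp point (between the pads) lies 3 mm ahead of it; x points along the fingers, y is the direction in which the jaws open and shut, and the axes are right-handed (so a half turn about x gives the same grasp; the last joint's range is limited). The gripper opens to 85 mm and grips with 20 to 120 N. Pads are 22 mm wide; open, the fingers measure 114 mm over their backs; the gripper's body (76 mm by 85 mm) begins 54 mm behind the grasp point. The pads swing forward as they close: fully open they stand 13 mm farther back than shut.
Start: joints at [1.192, 0.423, 1.63, -0, 1.089, -0.019], TCP at [0.22, 0.585, 0.229] pointing down, gripper open.
Joint ranges: [-3, 3], [-0.9, 2.11], [0.09, 2.58], [-1.31, 4.45], [0.11, 2.69], [-2.54, 2.54]. Speed limits (rad/s): [2.39, 2.39, 3.01, 3.14, 3.14, 3.14].

### API

Orientations are given as a rotation vector (axis times angle).
In Python, from rig import manip gives the robot as it stands. The module is installed in compiled form; this text tells all that it offers. Calls block until the motion is done:
- manip.move_to(position, orientation): joint-space move of the TCP to a pose.
- manip.servo_line(position, orientation=None, rate=0.15): straight line of the TCP; orientation=None keeps the orientation; rate is the mean speed in m/s.
- manip.set_joints(angles): joint-space move.
- manip.command_gripper(opening, f_grip=None): finger opening in m; f_grip is the grip in N (None keeps the last); returns when the fingers have stopped.
- manip.hold(seconds).
- manip.solve_ik(position, orientation): joint angles nearest the present ones, or None.
- manip.camera(name): name is "scene" or "top" or "wrist"; returns a dict with "image" (480x640x3 uint8, red, green, blue), "fx", "fy", "cx", "cy" (pixels), "cam_to_world" (4x4, takes a point from camera to world coordinates); the wrist camera has in their place "mount" (4x4, takes a point from camera to tool coordinates, whose origin is the TCP and whose axes are the tool frame's). Camera axes: x right, y down, z forward; pixel columns grow to the right and rows downward; lengths in m; the calibration is good to about 2 mm. A picture is of the moment at which its call begins: read the wrist's pose just before it. There is no depth.
A pose or a line that the arm cannot do raises manip.IKError and nothing moves.
- manip.sign_off(): hands the job in, once; it reports no verdict.
Readings, each from a call of its own:
- manip.get_time(): time.
- manip.get_joint_positions(): joint angles.
- manip.get_joint_vel(): joint speeds.
- manip.get_tau(): joint torques, N m.
- manip.get_position(): TCP position.
- manip.get_ee_rot(): TCP orientation.
- manip.get_contact_force(): force on the tool from outside, world axes, zero at the start.
- manip.get_torque(): the same for the moment, N m.
- manip.get_width(): finger opening in m.
Only numpy, scipy, OpenCV 4.12 (cv2) and the standard library are available. Lean on these libraries where they do the work, as an engineer would, in place of code of your own. Each camera call takes 0.05 s, during which the arm holds its last target.

### The job

Lift the sample chest's lid fully open, swing up the prop rod by its red handle and let the lid down onto it so that the steel ball on the rod's end sits in the holding hole and holds the lid. Then take every sample pot out of the chest and stand it upright on the microscope's shuttle tray, and only when all are aboard slide the shuttle fully home to its stop under the microscope. Leave the chest propped open to air, and do not disturb the other things on the bench.

Things in the scene. Friction and masses are not known exactly. Their poses are not given: they have to be found in the camera images.
- chest: Fixed white sample chest, 200 mm deep (x), 260 mm wide (y), rim 75 mm above the bench. Origin: centre of its underside; x points level from its front to its hinged back, y to its left, z up. Sample bay: a trough along the front, x -94 to -38 mm, y +-124 mm, floor 47 mm above the bench; behind it the top is solid at rim height. Position and yaw vary.
- lid (a joint): Angle of the chest's hood-like lid (clear top, blue skirts, 190 mm hinge to front edge): 0 shut, 1.55 fully open at its stop, standing upright. Damped hinge. Past about 1.43 it stays up by itself; below about 1.36 it sinks shut unless propped. Resting on the prop it reads about 1.30. Lifting it at the bar takes about 2 N.
- lid_hinge (a point): Middle of the lid's hinge axis, which runs along the chest's y axis, at rim height (75 mm), 90 mm behind the chest's origin.
- lid_handle (a point): Middle of the lid's handle, a round steel bar 12 mm thick, 90 mm long, parallel to the hinge; lid shut, it lies 232 mm in front of the hinge axis and 30 mm above it, with 36 mm free between bar and lid. It moves with the lid and can be pinched from above at every lid angle, fingers closing along the chest's x axis.
- lid_hole (a point): The holding hole for the prop's end ball, in a yellow catch that sticks out of the lid's left skirt: 22 mm wide, open towards the lid's underside, 130 mm from the hinge axis, 172 mm left of the lid's middle. The point is where the ball's centre sits when it is in the hole.
- prop (a joint): Angle of the prop rod, which swings in the upright plane 172 mm left of the chest's middle: 0 = lying flat, tip towards the hinge; it grows as the tip swings up, to a stop at 0.78, where it suits the hole. It stays where left (about 1.5 N at the red handle moves it). It passes under the catch only with the lid above about 1.45. Then bringing the lid forward onto the rod seats the ball.
- prop_pivot (a point): The rod's pivot, at the chest's front left, 55 mm above the bench; its axis is the chest's y axis.
- prop_grip (a point): Point on the axis of the rod's red cross handle, a round pin 12 mm thick that sticks out 52 mm to the chest's left, square to the rod, 90 mm from the pivot; the point is 30 mm out from the rod's axis. Pinch the pin from above, fingers closing along the chest's x axis; it turns between the fingers as the rod swings, and may slip a little: check the angle.
- prop_tip (a point): Centre of the 12 mm steel ball on the rod's end, 209 mm from the pivot (the bare rod is 8 mm thick).
- microscope: Fixed white and cream microscope, 350 mm tall, with a grey slide base 160 x 400 mm. Origin: centre of the slide base's underside; y runs along the slide, away from the microscope, z up. The column starts 280 mm from the origin towards -y; the head overhangs the slide from 97 mm towards -y on, 180 mm and more above the bench. Position and yaw vary.
- shuttle (a joint): Travel (m) of the aluminium sample shuttle along its slide towards the microscope (the microscope's -y): 0 = pulled out fully, 0.18 = home against the stop, with the tray under the objectives. It takes 2 to 4 N and stays where it is left.
- shuttle_tray (a point): Centre of the shuttle's tray floor (axes as the microscope's), about 40 mm above the bench: flat, 118 mm (x) x 158 mm (y) inside a rim 12 mm high and 6 mm thick. Four blue discs mark good places for pots at x +-29 mm, y +-35 mm.
- shuttle_post (a point): Point 14 mm below the top, on the axis, of the shuttle's red push post (18 mm thick, standing 46 mm above the shuttle's deck, at the tray's end away from the microscope, 112 mm from the tray's centre).
- bottle: Bystander: white plastic bottle, 64 mm wide, 170 mm tall. Origin under its centre.
- beaker: Bystander: open glass beaker, 70 mm wide, 90 mm tall. Origin under its centre.
- dishes: Bystander: two stacked glass dishes, 90 mm wide, 30 mm high. Origin under the centre.
- case: Bystander: flat green instrument case 50 x 150 x 18 mm. Origin under its centre.
- jar: Bystander: small amber jar with black cap, 52 mm wide, 65 mm tall. Origin under its centre.
- glovebox: Bystander: cardboard glove box 120 x 230 x 80 mm. Origin under its centre.
- pot0: Sample pot (two to four are present, the others absent), about 0.12 kg: steel body 40 mm wide and 28 mm high with a blue band, and on it a blue upright knob 16 mm wide and 28 mm tall (56 mm in all). Origin: centre of its underside, z up. At the start it stands in the chest's bay, pots about 58 mm apart.
- pot1: Sample pot (two to four are present, the others absent), about 0.12 kg: steel body 40 mm wide and 28 mm high with a blue band, and on it a blue upright knob 16 mm wide and 28 mm tall (56 mm in all). Origin: centre of its underside, z up. At the start it stands in the chest's bay, pots about 58 mm apart.
- pot2: Sample pot (two to four are present, the others absent), about 0.12 kg: steel body 40 mm wide and 28 mm high with a blue band, and on it a blue upright knob 16 mm wide and 28 mm tall (56 mm in all). Origin: centre of its underside, z up. At the start it stands in the chest's bay, pots about 58 mm apart.
- pot3: Sample pot (two to four are present, the others absent), about 0.12 kg: steel body 40 mm wide and 28 mm high with a blue band, and on it a blue upright knob 16 mm wide and 28 mm tall (56 mm in all). Origin: centre of its underside, z up. At the start it stands in the chest's bay, pots about 58 mm apart.

How it is judged:
By the outcome, as a careful person would: the job done as asked, in the order asked, and still so for the second after the job is handed in, with the robot touching nothing.
Of pot0, pot1, pot2, pot3 only 2 to 4 are there at a start; the rules pass over those that are not, and their reading is None.
At some moment in a run one of pot0, pot1, pot2, pot3 may be knocked a few centimetres aside while the robot is not near it.
It also fails if it takes over 208 s, if anything falls off the work surface, if the arm or the gripper's body presses on something with over 40 N, if the wrist force passes 120 N, or if a joint passes its speed limit or range.

## Working session

There is one attempt and no reset: what is moved stays moved. The work goes in short steps, each a Python script; the robot and the scene stay as the last script left them, time stands still between calls to the robot, and variables do not carry over. Pictures are saved under pics/ and viewed, and the job is handed in when it is done.

```bash
mkdir -p pics; ls
cat > h.py <<'E'
import numpy as np, cv2
from scipy.spatial.transform import Rotation as R
from rig import manip
def snap(n,f):
    p=np.array(manip.get_position()); o=np.array(manip.get_ee_rot())
    c=manip.camera(n); im=np.asarray(c["image"])
    if n=="wrist":
        T=np.eye(4); T[:3,:3]=R.from_rotvec(o).as_matrix(); T[:3,3]=p
        c["cam_to_world"]=T@np.array(c["mount"])
    cv2.imwrite("pics/%s.png"%f,im[:,:,::-1])
    np.savez("pics/%s.npz"%f,image=im,K=[c["fx"],c["fy"],c["cx"],c["cy"]],T=np.array(c["cam_to_world"]))
    return load(f)
def load(f):
    d=np.load("pics/%s.npz"%f); return dict(im=d["image"],K=d["K"],T=d["T"])
def ray(c,uv):
    fx,fy,cx,cy=c["K"]; d=np.array([(uv[0]-cx)/fx,(uv[1]-cy)/fy,1.]); d=c["T"][:3,:3]@d
    return c["T"][:3,3],d/np.linalg.norm(d)
def onz(c,uv,z):
    o,d=ray(c,uv); return o+d*(z-o[2])/d[2]
def tri(*obs):
    A=np.zeros((3,3));b=np.zeros(3);L=[]
    for c,uv in obs:
        o,d=ray(c,uv);P=np.eye(3)-np.outer(d,d);A+=P;b+=P@o;L.append((P,o))
    x=np.linalg.solve(A,b); return x,[np.linalg.norm(P@(x-o)) for P,o in L]
def proj(c,p):
    T=np.linalg.inv(c["T"]);q=T[:3,:3]@np.asarray(p)+T[:3,3];fx,fy,cx,cy=c["K"]
    return np.array([fx*q[0]/q[2]+cx,fy*q[1]/q[2]+cy])
E
python3 - <<'E'
from h import *
np.set_printoptions(precision=3,suppress=True)
for n in("scene","top","wrist"):
    c=snap(n,n+"0"); print(n,c["K"],c["T"])
print(manip.get_time(),manip.get_ee_rot(),manip.get_width(), R.from_rotvec(manip.get_ee_rot()).as_matrix())
E
```

```text
pics
scene [498.047 498.047 313.808 241.418] [[ 0.663  0.651 -0.369  1.018]
 [ 0.748 -0.572  0.336 -0.29 ]
 [ 0.008 -0.499 -0.866  1.103]
 [ 0.     0.     0.     1.   ]]
top [532.874 532.874 316.961 239.629] [[-0.014 -0.987  0.163  0.38 ]
 [-1.     0.016  0.013  0.113]
 [-0.016 -0.163 -0.987  1.397]
 [ 0.     0.     0.     1.   ]]
wrist [408.924 408.924 324.232 235.09 ] [[ 0.352  0.9    0.256  0.155]
 [ 0.936 -0.338 -0.098  0.609]
 [-0.001  0.275 -0.962  0.372]
 [ 0.     0.     0.     1.   ]]
0.15 [ 0.281  1.553 -0.283] 0.08501031049103007 [[-0.     0.352  0.936]
 [-0.001  0.936 -0.352]
 [-1.    -0.001 -0.   ]]
```

View pics/scene0.png

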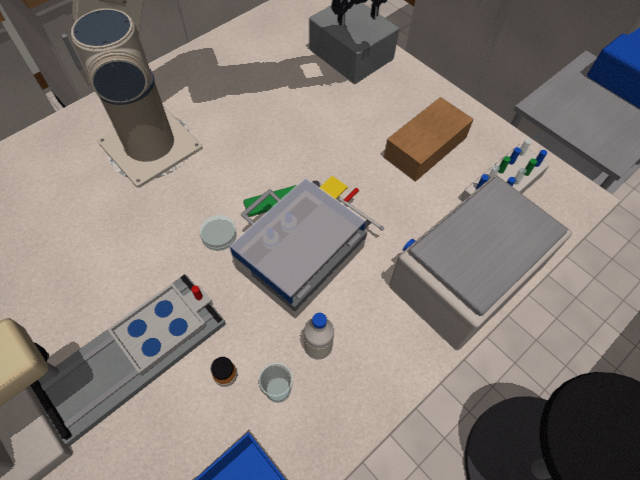

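View pics/top0.png

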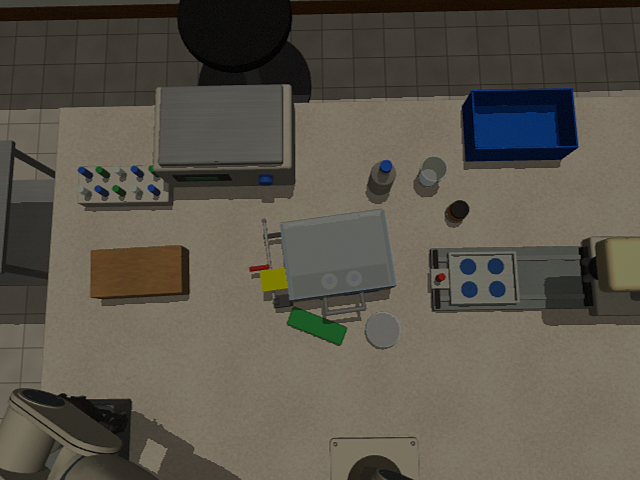

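View pics/wrist0.png

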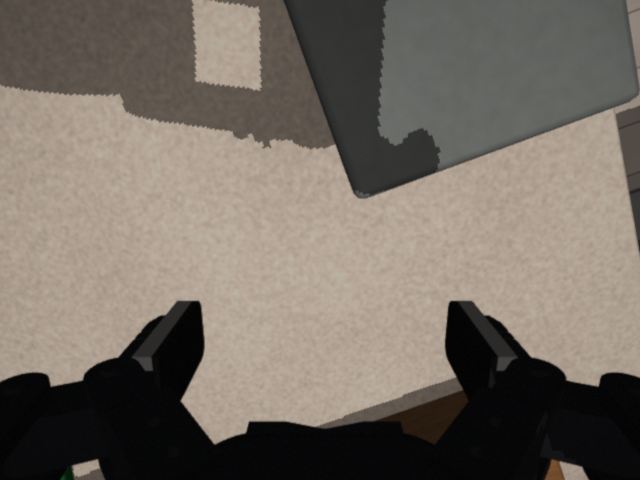

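The top view shows the chest front facing the robot with the handle bar at about (345,310). The prop is on its left with the red pin at (258,268), the yellow catch at (273,280) and the tip at about (265,222). Two pots are visible through the lid, and the shuttle is at (485,278). I'll zoom in for measurement.

Run:
```python
from h import *
c=load("top0");cv2.imwrite("pics/tz.png",cv2.resize(c["im"][200:350,230:430,::-1],None,fx=4,fy=4,interpolation=cv2.INTER_CUBIC))
cv2.imwrite("pics/tz2.png",cv2.resize(c["im"][230:320,420:600,::-1],None,fx=4,fy=4,interpolation=cv2.INTER_CUBIC))
c=load("scene0");cv2.imwrite("pics/sz.png",cv2.resize(c["im"][170:320,210:400,::-1],None,fx=4,fy=4,interpolation=cv2.INTER_CUBIC))
```

```text
(no output)
```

View pics/tz.png

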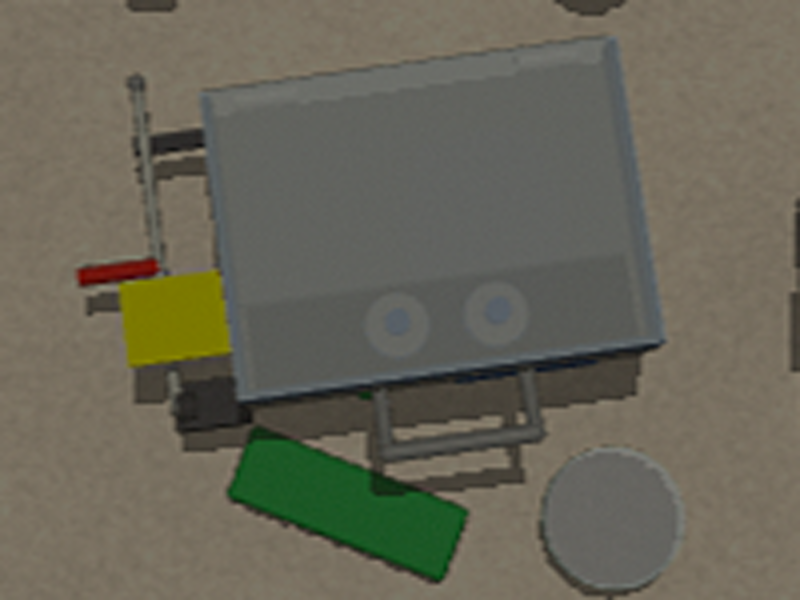

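View pics/sz.png

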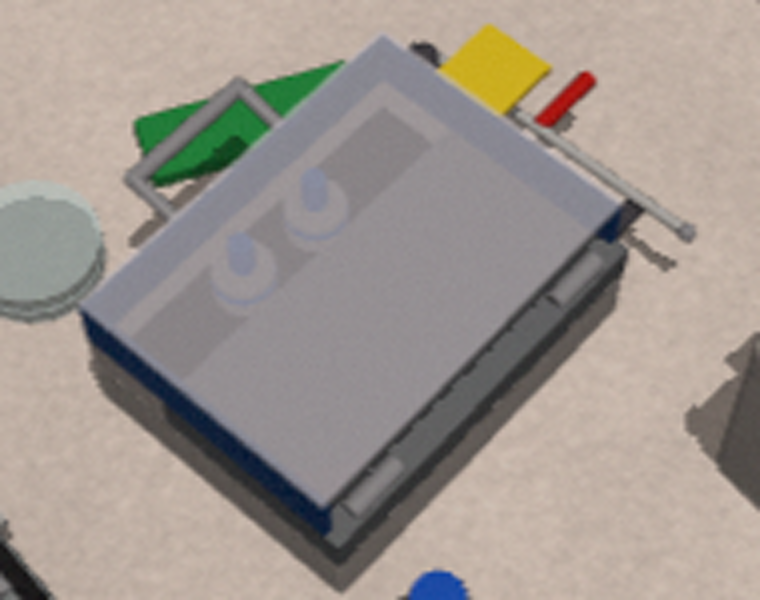

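View pics/tz2.png

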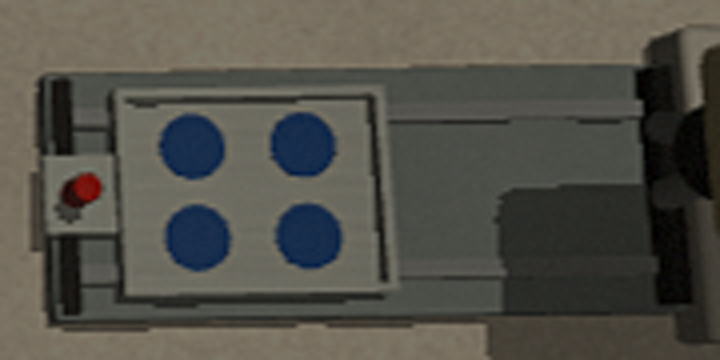

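Run:
```python
from h import *
np.set_printoptions(precision=4,suppress=True)
t=load("top0");s=load("scene0")
T=lambda u,v:(t,(230+u/4-.4,200+v/4-.4))
S=lambda u,v:(s,(210+u/4-.4,170+v/4-.4))
for n,a,b in [("barL",(386,453),(238,85)),("barR",(540,434),(131,181)),("tip",(136,82),(687,232)),("red_out",(80,277),(590,80)),("red_in",(156,266),(545,120)),("lidFL",(240,402),(383,36)),("lidBR",(612,38),(330,500)),("lidFR",(661,345),(80,306)),
 ("yellowOF",(130,365),(489,25)),("yellowOB",(121,283),(550,70)),("potL_top",(397,318),(314,172)),("potR_top",(497,306),(239,238))]:
    print(n,*tri(T(*a),S(*b)))
U=lambda u,v:(t,(420+u/4-.4,230+v/4-.4))
for p in [(192,146),(302,145),(198,237),(309,236)]: print(onz(*U(*p),.04))
print("post",onz(*U(88,186),.085))
print("base corners",[onz(*U(*p),.02)[:2] for p in [(40,75),(48,323)]])
```

```text
barL [0.4142 0.1104 0.105 ] [np.float64(0.0010129134029281232), np.float64(0.0010129134029280866)]
barR [0.4248 0.0183 0.1026] [np.float64(5.8182804209087385e-05), np.float64(5.818280420915856e-05)]
tip [0.6539 0.2672 0.0575] [np.float64(0.0007390388465349715), np.float64(0.0007390388465349532)]
red_out [0.5296 0.3036 0.0539] [np.float64(0.00010592349842216091), np.float64(0.0001059234984222276)]
red_in [0.5357 0.2555 0.0607] [np.float64(0.0012536865079074949), np.float64(0.001253686507907612)]
lidFL [0.4464 0.1988 0.1092] [np.float64(0.00019681932469940312), np.float64(0.0001968193246994659)]
lidBR [ 0.6655 -0.0308  0.116 ] [np.float64(0.0008813416666882835), np.float64(0.0008813416666883832)]
lidFR [ 0.4766 -0.0564  0.1073] [np.float64(0.0007916459626483073), np.float64(0.0007916459626483742)]
yellowOF [0.471  0.2676 0.0854] [np.float64(0.0003130662880683131), np.float64(0.00031306628806829955)]
yellowOB [0.5217 0.2734 0.0842] [np.float64(0.00045339223721651265), np.float64(0.0004533922372167002)]
potL_top [0.4952 0.1028 0.1083] [np.float64(0.0006168048655226259), np.float64(0.0006168048655227126)]
potR_top [0.5013 0.0414 0.107 ] [np.float64(0.0014226696770569475), np.float64(0.0014226696770569063)]
[ 0.5296 -0.2514  0.04  ]
[ 0.5292 -0.3212  0.04  ]
[ 0.4717 -0.2518  0.04  ]
[ 0.4713 -0.3217  0.04  ]
post [ 0.5009 -0.1742  0.085 ]
base corners [array([ 0.5797, -0.161 ]), array([ 0.4196, -0.1585])]
```

Two pots are visible. The chest yaw is about 0.117 and the bar midpoint about (0.4195, 0.064, 0.104), which agrees with the other triangulated points. I'll set up the frames, check the IK, and look at the bar with the wrist camera on the approach.

```bash
cat >> h.py <<'E'
YAW=.1165
def ori(a):
    y=np.array([np.cos(a),np.sin(a),0]);x=np.array([0,0,-1.]);return R.from_matrix(np.c_[x,y,np.cross(x,y)]).as_rotvec()
cx_=np.array([np.cos(YAW),np.sin(YAW),0]);cy_=np.array([-np.sin(YAW),np.cos(YAW),0])
ORG=np.array([.5605,.081,0])
def W(x,y,z): return ORG+x*cx_+y*cy_+np.array([0,0,z])
def C(p): d=np.asarray(p)-ORG; return np.array([d@cx_,d@cy_,d[2]])
def bar(th): a=th+np.arctan2(.03,.232);r=np.hypot(.232,.03);return W(.09-r*np.cos(a),0,.075+r*np.sin(a))
def pin(q): return W(-.0945+.09*np.cos(q),.203,.055+.09*np.sin(q))
UP=lambda h:np.array([0,0,h])
OC=ori(YAW)
def st(): print("t",round(manip.get_time(),2),"p",np.round(manip.get_position(),4),"F",np.round(manip.get_contact_force(),2),"w",round(manip.get_width(),4))
E
python3 - <<'E'
from h import *
np.set_printoptions(precision=3,suppress=True)
for o in (YAW,YAW+np.pi):
  for p in [bar(0)+UP(.15),bar(0),bar(.8),bar(1.54),bar(1.54)+UP(.1),pin(0),pin(.78),pin(0)+UP(.2)]:
    print(p,manip.solve_ik(p+UP(.003),ori(o)))
for a in(0,np.pi):
  for p in [(.5,-.1745,.2),(.5,-.356,.075)]: print(manip.solve_ik(p,ori(a)))
manip.move_to(bar(0)+UP(.16),OC); manip.command_gripper(.04,30)
snap("wrist","w1"); st()
E
```

```text
[0.419 0.064 0.255] [ 0.125  0.081  2.022 -0.     1.039  0.008]
[0.419 0.064 0.105] [ 0.125  0.344  2.142 -0.     0.656  0.008]
[0.511 0.075 0.262] [ 0.123  0.219  1.834 -0.     1.088  0.007]
[0.673 0.094 0.308] [ 0.122  0.431  1.424 -0.     1.287  0.005]
[0.673 0.094 0.408] [ 0.122  0.37   1.296 -0.     1.475  0.005]
[0.532 0.282 0.055] [ 0.467  0.625  1.769 -0.     0.748  0.351]
[0.507 0.279 0.118] [ 0.483  0.5    1.804 -0.     0.837  0.366]
[0.532 0.282 0.255] [ 0.467  0.359  1.656 -0.     1.126  0.351]
[0.419 0.064 0.255] None
[0.419 0.064 0.105] None
[0.511 0.075 0.262] None
[0.673 0.094 0.308] None
[0.673 0.094 0.408] None
[0.532 0.282 0.055] None
[0.507 0.279 0.118] None
[0.532 0.282 0.255] None
[-0.358  0.323  1.864 -0.     0.954 -0.358]
[-0.638  0.611  1.739 -0.     0.792 -0.638]
None
[-0.638  0.611  1.739 -0.     0.792  2.503]
t 2.72 p [0.419 0.065 0.265] F [-0.   -0.27 -0.12] w 0.0401
```

View pics/w1.png

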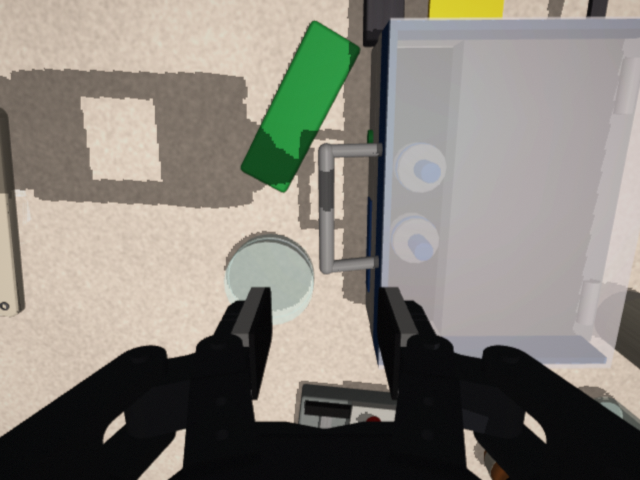

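The wrist view shows the bar upright in the image, from (326,150) to (328,267), with the jaws about centred on it in u. I'll triangulate it against the top view.

Run:
```python
from h import *
np.set_printoptions(precision=4,suppress=True)
w=load("w1");t=load("top0");s=load("scene0")
T=lambda u,v:(t,(230+u/4-.4,200+v/4-.4))
S=lambda u,v:(s,(210+u/4-.4,170+v/4-.4))
for n,a,b,e in [("L",(386,453),(238,85),(326,150)),("R",(540,434),(131,181),(327.5,267))]:
    x,r=tri(T(*a),S(*b),(w,e)); print(n,x,r,C(x),onz(w,e,.105),C(onz(w,e,.105)))
print(proj(w,bar(0)),C(bar(0)))
```

```text
L [0.4145 0.111  0.1047] [np.float64(0.0004481975994948961), np.float64(0.0015958024077224395), np.float64(0.0011583254987150807)] [-0.1416  0.0468  0.1047] [0.4151 0.112  0.105 ] [-0.1408  0.0477  0.105 ]
R [0.4255 0.0192 0.1015] [np.float64(0.0010100753050924078), np.float64(0.0013097710150655275), np.float64(0.0022493364789102645)] [-0.1413 -0.0457  0.1015] [0.4269 0.0221 0.105 ] [-0.1395 -0.043   0.105 ]
[324.4034 213.8649] [-0.142 -0.     0.105]
```

Run:
```python
from h import *
o=.001*cx_+.001*cy_
manip.servo_line(bar(0)+o+UP(.003),OC,rate=.12); st()
manip.command_gripper(0.0,35); st()
for th in np.linspace(0,1.54,11)[1:]:
    manip.servo_line(bar(th)+o+UP(.003),OC,rate=.15)
    if abs(th-.308)<.01 or abs(th-.924)<.01: st()
st(); snap("scene","s1")
```

```text
t 4.17 p [0.4208 0.0657 0.1085] F [-0.11 -0.42 -0.22] w 0.0402
t 4.64 p [0.4211 0.0657 0.1088] F [-0.79 -0.17  8.49] w 0.0
t 5.42 p [0.4397 0.0679 0.1761] F [0.25 1.14 0.04] w -0.0002
t 6.99 p [0.5345 0.079  0.2801] F [-0.19  0.14 -0.94] w 0.0
t 8.56 p [0.6723 0.0951 0.3102] F [-0.38 -0.27 -0.31] w 0.0
```

View pics/s1.png

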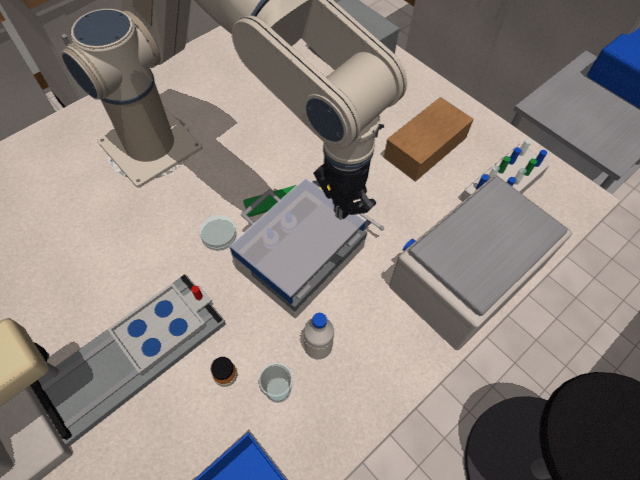

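The gripper closed on nothing (width 0, with an 8 N upward push), so it missed the bar and the lid is still shut. I'll retry from above with pictures.

Run:
```python
from h import *
manip.command_gripper(.04,35)
manip.move_to(bar(0)+UP(.10),OC)
o=.001*cx_+.001*cy_
snap("wrist","w2a")
manip.servo_line(bar(0)+o+UP(.003),OC,rate=.12); st()
print(manip.get_ee_rot(),OC)
snap("wrist","w2"); snap("scene","s2")
im=cv2.imread("pics/s2.png")[150:330,200:400]; cv2.imwrite("pics/s2z.png",cv2.resize(im,None,fx=4,fy=3.3))
```

```text
t 11.16 p [0.4209 0.0657 0.1084] F [ 0.84 -0.17  0.68] w 0.0403
[ 1.12336512  1.26151724 -1.12236279] [ 1.12295247  1.26203535 -1.12295247]
```

View pics/w2.png

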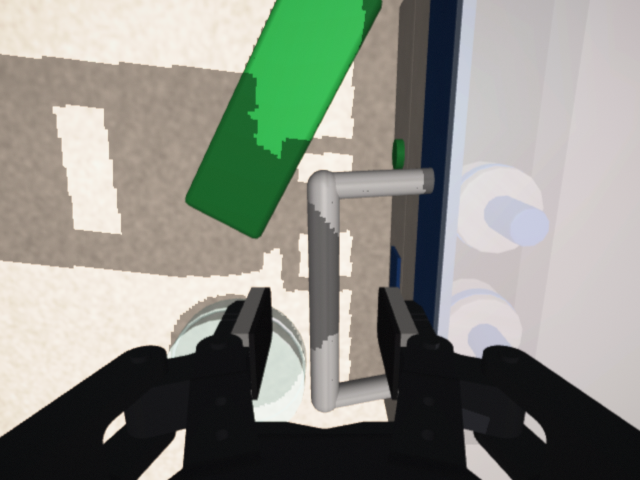

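View pics/s2z.png

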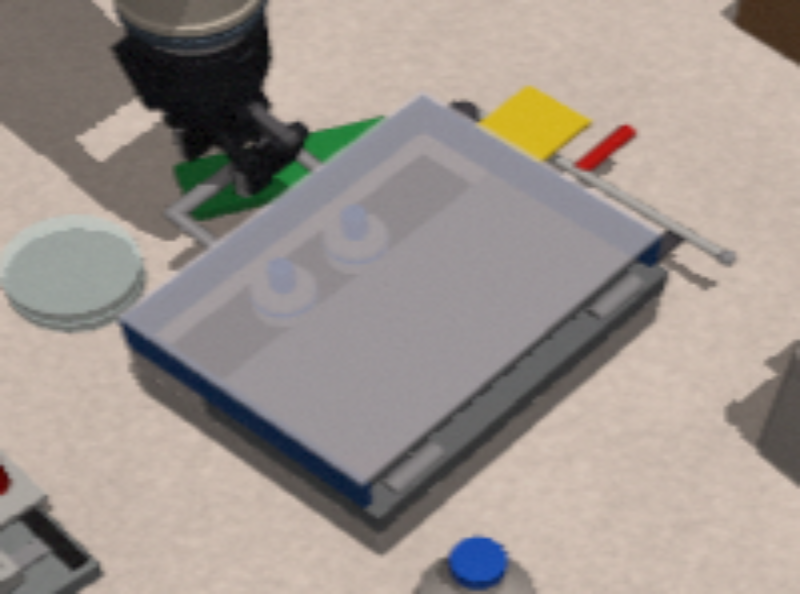

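View pics/w2a.png

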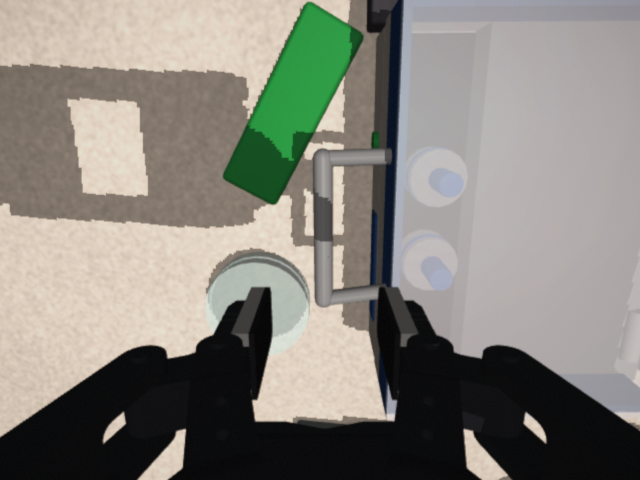

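Run:
```python
from h import *
np.set_printoptions(precision=4,suppress=True)
a,b,c=load("w1"),load("w2a"),load("w2")
L=[(326,150),(323,157),(322,183)];Rr=[(327.5,267),(324,300),(325,403)]
for q in(L,Rr):
    x,r=tri((a,q[0]),(b,q[1]),(c,q[2]));print(x,C(x),r)
print(proj(c,np.array(manip.get_position())),proj(c,np.array(manip.get_position())-UP(.022)),c["T"][:3,3])
```

```text
[0.4149 0.1116 0.0985] [-0.141   0.0473  0.0985] [np.float64(0.0002200945815135366), np.float64(0.0003248543662315964), np.float64(0.000538553689498892)]
[0.4262 0.0236 0.1099] [-0.1401 -0.0414  0.1099] [np.float64(0.0005058651064643416), np.float64(0.00028510267375285415), np.float64(0.0003824128724876106)]
[325.2497 307.3024] [325.0471 284.8749] [0.4123 0.1348 0.2519]
```

Run:
```python
from h import *
o=.001*cx_+.001*cy_
manip.servo_line(bar(0)+o+UP(-.004),OC,rate=.1); st()
manip.command_gripper(0.02,35); st(); snap("wrist","w3a")
manip.command_gripper(0.008,35); st(); snap("wrist","w3")
```

```text
t 11.51 p [0.4202 0.0656 0.101 ] F [-0.63 -0.56 -0.62] w 0.0402
t 11.84 p [0.4204 0.0656 0.1011] F [ 0.34 -0.47 -0.78] w 0.0206
t 12.12 p [0.4207 0.0656 0.1012] F [-0.1   0.28  2.91] w 0.0102
```

View pics/w3a.png

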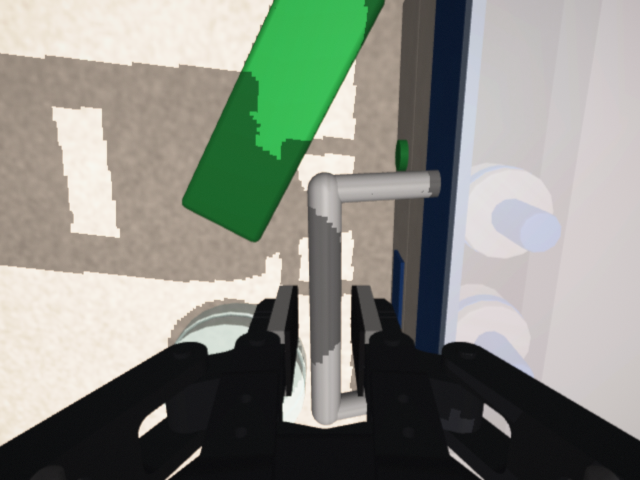

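View pics/w3.png

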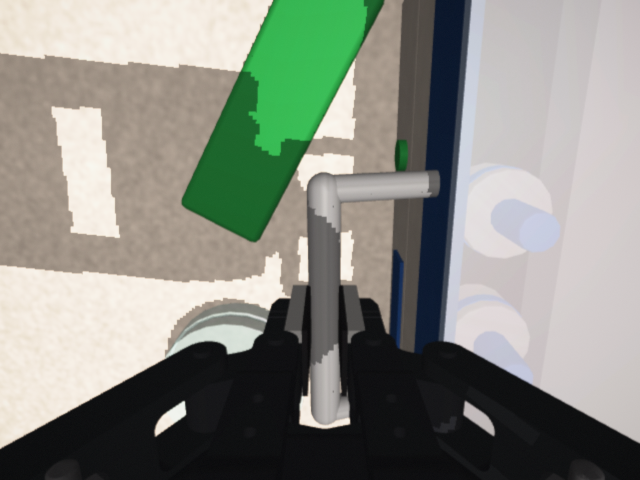

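Run:
```python
from h import *
o=.001*cx_+.001*cy_
manip.command_gripper(0.03,35)
manip.servo_line(bar(0)+o+UP(-.011),OC,rate=.1); st()
manip.command_gripper(0.0,35); st(); snap("wrist","w4")
```

```text
t 12.75 p [0.4198 0.0656 0.0935] F [-0.62 -0.82 -0.  ] w 0.0298
t 13.05 p [0.4207 0.0656 0.0941] F [ 1.13  0.4  -2.02] w 0.0101
```

View pics/w4.png

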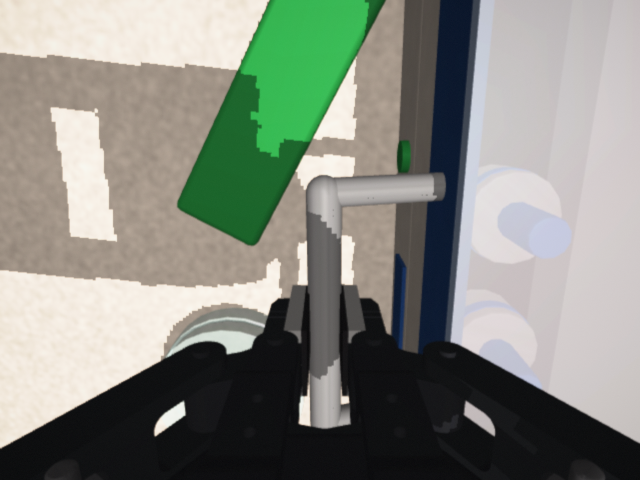

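Run:
```python
from h import *
o=.0015*cx_+.001*cy_
for th in np.linspace(0,1.535,11)[1:]:
    manip.servo_line(bar(th)+o+UP(-.010),OC,rate=.12)
    st()
    if manip.get_width()<.006: print("lost");break
snap("scene","s5");snap("wrist","w5")
```

```text
t 13.56 p [0.4279 0.0665 0.13  ] F [ 0.1   0.47 -3.2 ] w 0.0106
t 14.01 p [0.4398 0.0679 0.1631] F [-1.75  1.32 -1.43] w 0.0102
t 14.46 p [0.4566 0.07   0.1945] F [-6.06  2.43  1.4 ] w 0.0104
t 14.91 p [0.4775 0.0726 0.2227] F [-10.76   0.26   7.17] w 0.0102
t 15.36 p [0.5036 0.0757 0.2481] F [-16.16   2.73  15.73] w 0.0104
t 15.81 p [0.5351 0.0796 0.2691] F [-10.37   2.92  16.15] w 0.01
t 16.26 p [0.5682 0.0836 0.2846] F [-7.09  3.16 12.14] w 0.01
t 16.71 p [0.6025 0.0877 0.2943] F [-3.22  4.25  9.91] w 0.0103
t 17.16 p [0.6377 0.0919 0.2988] F [-2.5   5.5   7.31] w 0.0103
t 17.61 p [0.6735 0.0962 0.298 ] F [-1.04  4.79  5.98] w 0.01
```

View pics/s5.png

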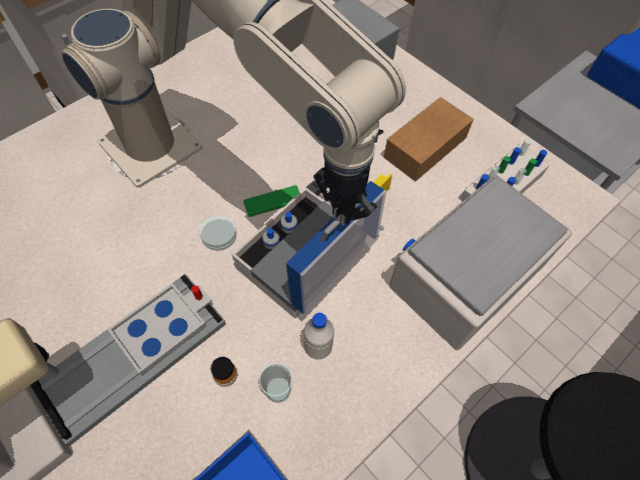

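View pics/w5.png

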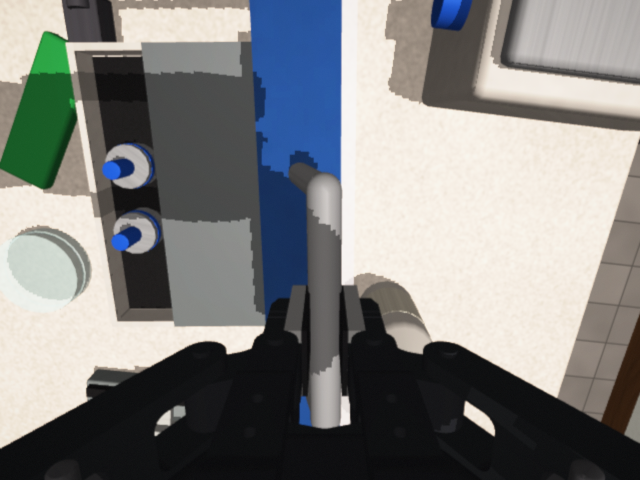

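The lid is up and gripped, and both pots can be seen clearly in the bay. I'll push it gently to its stop, release and check.

Run:
```python
from h import *
p=np.array(manip.get_position())
for k in range(1,8):
    manip.servo_line(p+.002*k*cx_-UP(.0005*k),OC,rate=.05)
    f=np.array(manip.get_contact_force()); 
    if f@cx_<-10: break
print(k);st()
manip.command_gripper(.03,35);st()
manip.servo_line(np.array(manip.get_position())+UP(.09),OC,rate=.2)
snap("scene","s6");st();snap("top","t6")
im=cv2.imread("pics/s6.png")[150:330,200:400]; cv2.imwrite("pics/s6z.png",cv2.resize(im,None,fx=4,fy=3.3))
```

```text
3
t 18.46 p [0.6762 0.0966 0.2977] F [-15.31  -0.11  16.45] w 0.0106
t 18.78 p [0.6791 0.0965 0.2958] F [ 0.61 -0.29 -0.14] w 0.0302
t 19.43 p [0.6783 0.0964 0.3837] F [ 0.91  0.1  -0.28] w 0.03
```

View pics/s6z.png

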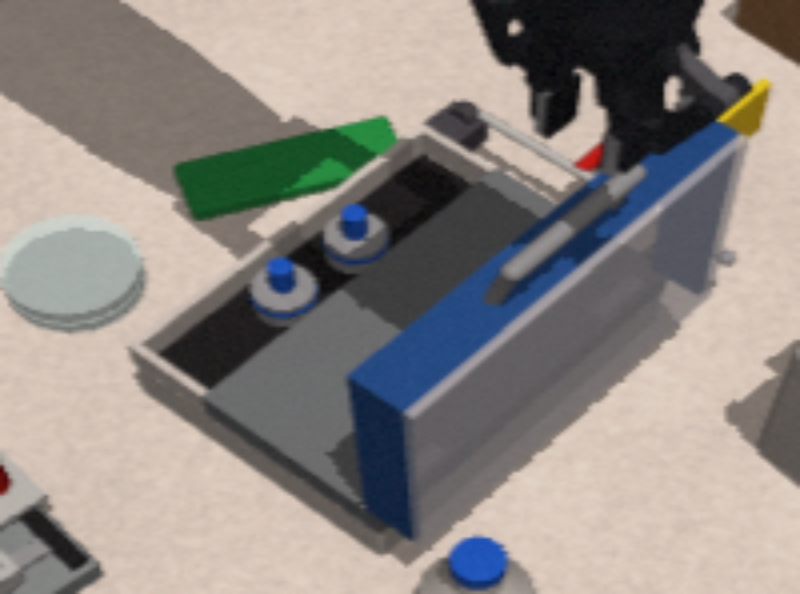

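View pics/t6.png

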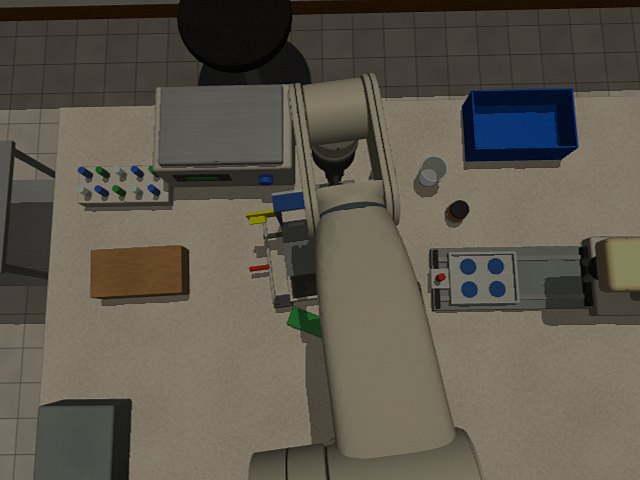

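The lid stands upright and stays up, the catch is clear and the prop is still flat. Next is the prop pin, with a wrist look first.

Run:
```python
from h import *
np.set_printoptions(precision=4,suppress=True)
manip.move_to(pin(0)+UP(.22),OC); a=snap("wrist","w7a")
manip.servo_line(pin(0)+UP(.13),OC,rate=.2); b=snap("wrist","w7b"); st()
def red(c):
    h=cv2.cvtColor(c["im"],cv2.COLOR_RGB2HSV); m=(((h[...,0]<8)|(h[...,0]>172))&(h[...,1]>170)&(h[...,2]>60)).astype(np.uint8)
    n,l,s,ce=cv2.connectedComponentsWithStats(m); i=1+np.argmax(s[1:,4]); print(s[i],ce[i])
    r=cv2.minAreaRect(np.argwhere(l==i)[:,::-1].astype(np.float32));print(r); return ce[i]
ra,rb=red(a),red(b)
x,r=tri((a,ra),(b,rb),(load("top0"),(258.5,267.6)));print(x,C(x),r); x,r=tri((a,ra),(b,rb));print(x,C(x),r); print(C(pin(0)))
```

```text
t 21.2 p [0.5338 0.2823 0.1865] F [ 1.07 -1.09 -0.6 ] w 0.0302
[316 172  13  58 669] [321.7534 199.9821]
((322.0, 200.5), (57.0, 12.0), 90.0)
[ 314  188   17   76 1166] [321.7316 224.6184]
((322.0, 225.5), (75.0, 16.0), 90.0)
[0.5319 0.2807 0.0555] [-0.0052  0.2017  0.0555] [np.float64(0.0001944272595596753), np.float64(0.00020285201321321964), np.float64(0.00022531196648825766)]
[0.5319 0.2796 0.0502] [-0.0053  0.2005  0.0502] [np.float64(3.31943559245493e-05), np.float64(3.319435592440248e-05)]
[-0.0045  0.203   0.055 ]
```

View pics/w7b.png

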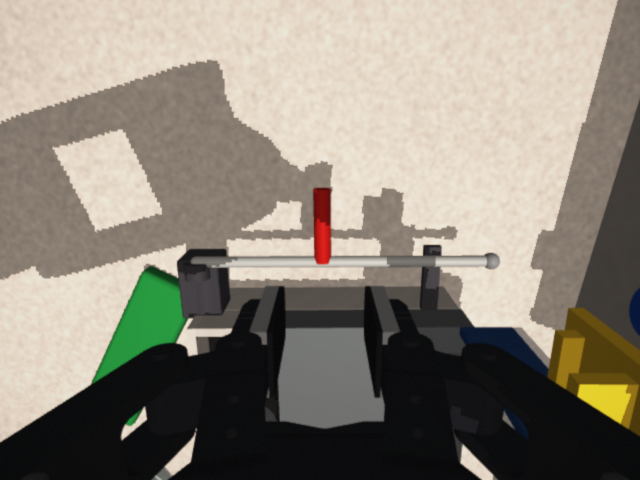

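The wrist view shows the pin at (322,225), matching the model to about 1 mm. I'll grasp it and swing it up.

Run:
```python
from h import *
o=-.0006*cx_
manip.servo_line(pin(0)+o-UP(.006),OC,rate=.15)
manip.command_gripper(0,40); st()
for q in np.linspace(0,.79,6)[1:]:
    manip.servo_line(pin(q)+o-UP(.005),OC,rate=.06); st()
snap("wrist","w8"); snap("scene","s8");snap("top","t8")
im=cv2.imread("pics/s8.png")[120:300,260:440]; cv2.imwrite("pics/s8z.png",cv2.resize(im,None,fx=4,fy=3.3))
```

```text
t 22.56 p [0.532  0.2823 0.0496] F [-1.4   1.2   0.34] w 0.0102
t 22.96 p [0.5308 0.2821 0.0649] F [-0.08  1.51  0.79] w 0.0098
t 23.34 p [0.5278 0.2818 0.0785] F [1.21 2.17 0.97] w 0.0097
t 23.73 p [0.5228 0.2811 0.0916] F [3.68 2.18 2.96] w 0.0096
t 24.11 p [0.5161 0.2804 0.1038] F [6.55 0.19 4.  ] w 0.0097
t 24.49 p [0.5077 0.2794 0.1149] F [7.43 1.27 5.3 ] w 0.0096
```

View pics/w8.png

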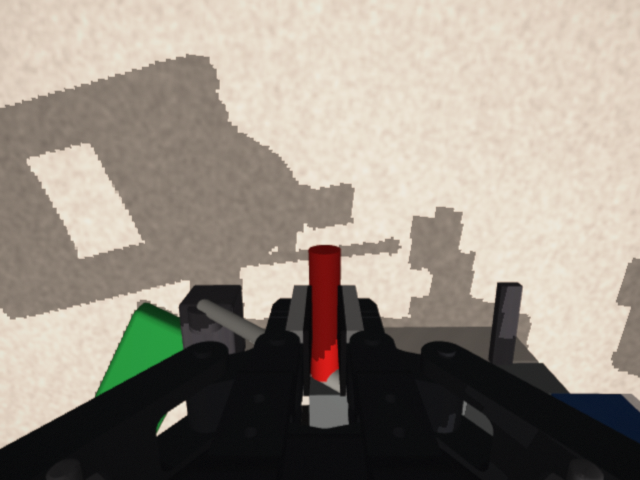

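View pics/s8z.png

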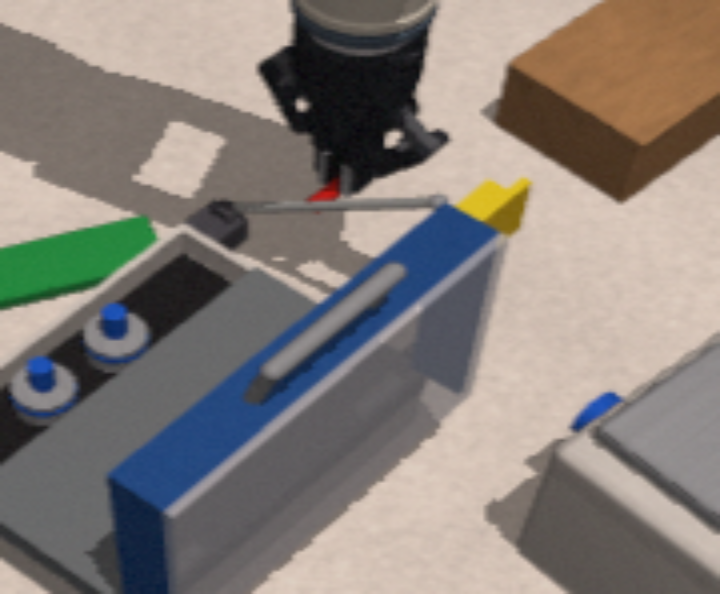

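Run:
```python
from h import *
np.set_printoptions(precision=4,suppress=True)
s,t=load("s8"),load("t8")
for q in (.6,.7,.74,.78):
    p=W(-.0945+.209*np.cos(q),.173,.055+.209*np.sin(q)); print(q,proj(s,p),proj(t,p))
print(260+438/4,120+200/3.3)
im=cv2.imread("pics/t8.png")[190:310,220:380]; cv2.imwrite("pics/t8z.png",cv2.resize(im,None,fx=5,fy=5))
```

```text
0.6 [375.1339 192.3569] [260.4436 225.5272]
0.7 [371.5898 185.0109] [260.191  229.5012]
0.74 [369.9792 182.0241] [260.1295 231.3463]
0.78 [368.2621 179.0196] [260.0913 233.3357]
369.5 180.60606060606062
```

View pics/t8z.png

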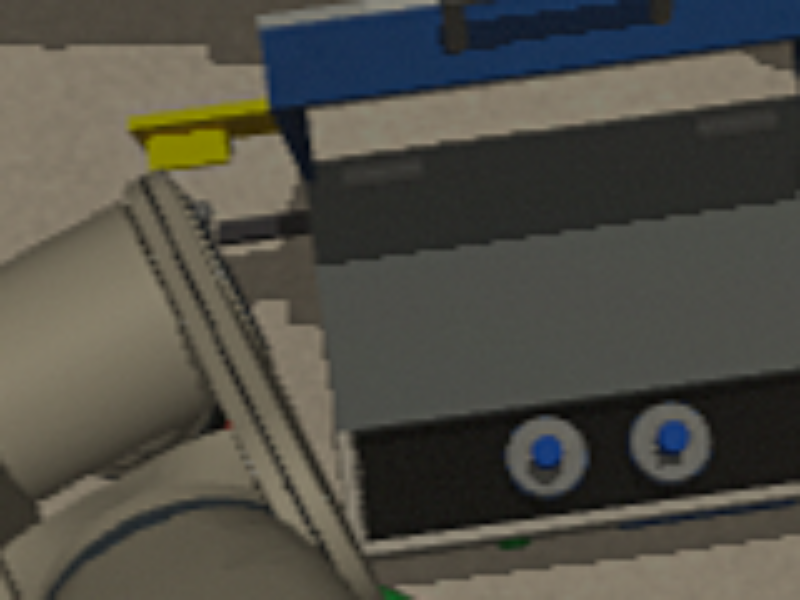

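The rod is at about 0.76. I'll push on towards the stop while watching the force, then release.

Run:
```python
from h import *
o=-.0006*cx_
for q in (.81,.83,.85,.87):
    manip.servo_line(pin(q)+o-UP(.005),OC,rate=.05); st()
    if np.linalg.norm(manip.get_contact_force())>22: break
manip.command_gripper(.03,40); st()
manip.servo_line(np.array(manip.get_position())+UP(.06)+0*cx_,OC,rate=.15)
manip.move_to(W(-.16,.20,.36),OC)
s=snap("scene","s9");t=snap("top","t9");st()
im=cv2.imread("pics/s9.png")[120:300,260:440]; cv2.imwrite("pics/s9z.png",cv2.resize(im,None,fx=4,fy=3.3))
im=cv2.imread("pics/t9.png")[190:310,220:380]; cv2.imwrite("pics/t9z.png",cv2.resize(im,None,fx=5,fy=5))
```

```text
t 24.89 p [0.5067 0.2793 0.1163] F [ 8.3  -0.76  7.36] w 0.0091
t 25.14 p [0.506  0.2792 0.1171] F [11.47  1.    1.54] w 0.0092
t 25.39 p [0.5059 0.2796 0.1194] F [12.09  0.8   8.99] w 0.0066
t 25.64 p [0.4985 0.2774 0.1177] F [ 0.44 -0.    0.  ] w 0.0001
t 26.04 p [0.4998 0.2782 0.1185] F [-0.78 -0.    0.22] w 0.0303
t 27.57 p [0.3785 0.2608 0.3581] F [-0.08 -0.68  0.13] w 0.0301
```

View pics/s9z.png

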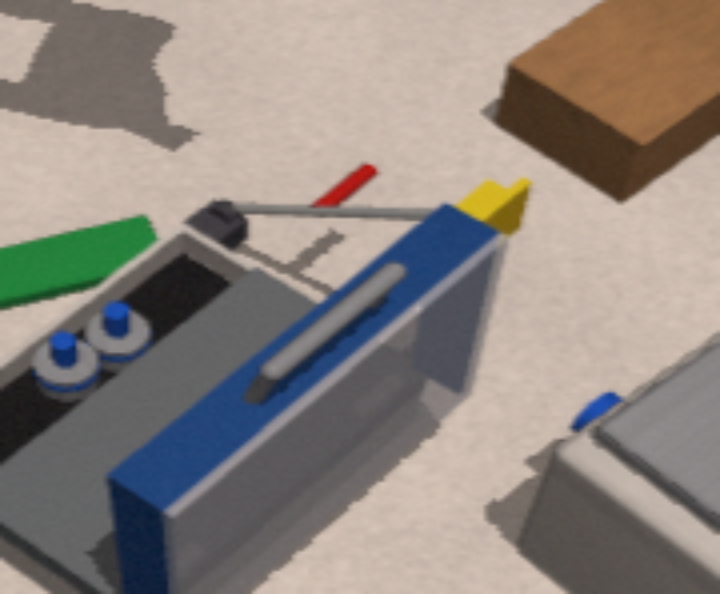

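View pics/t9z.png

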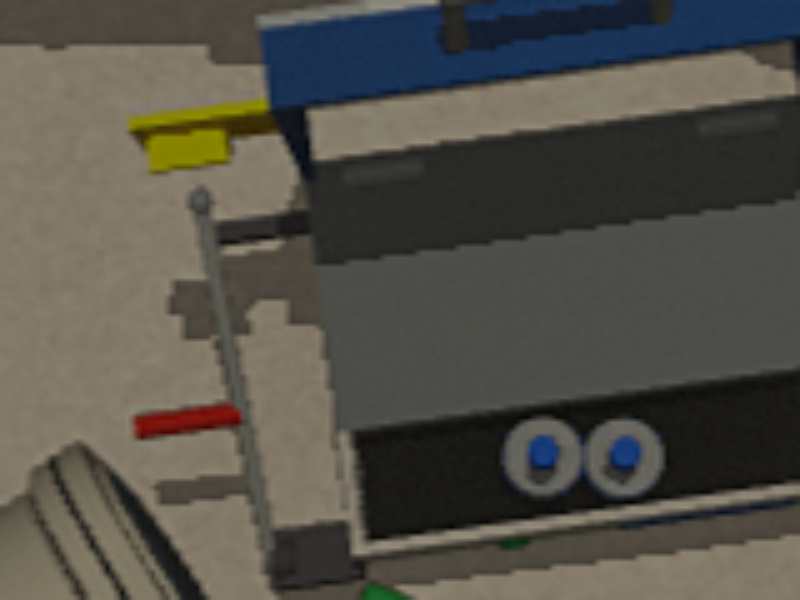

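When the fingers slipped off, the rod dropped back to about 0.70 (ball at top pixel (260,229.6)). The announced knock also happened: the right pot now sits close to the other one. I'll regrasp the pin deeper and firmer.

Run:
```python
from h import *
o=0*cx_
manip.move_to(pin(.70)+UP(.08),OC)
manip.servo_line(pin(.70)+o-UP(.010),OC,rate=.15)
manip.command_gripper(0,60); st()
for q in (.74,.77,.79,.80,.81,.82,.83):
    manip.servo_line(pin(q)+o-UP(.009),OC,rate=.04); st()
    if np.linalg.norm(manip.get_contact_force())>18 or manip.get_width()<.0085: break
print(q)
manip.hold(.3);s=snap("scene","s10")
manip.command_gripper(.03,60); st()
manip.servo_line(np.array(manip.get_position())+UP(.06),OC,rate=.15)
manip.move_to(W(-.16,.20,.36),OC)
s=snap("scene","s11");t=snap("top","t11");st()
im=cv2.imread("pics/s11.png")[120:300,260:440]; cv2.imwrite("pics/s11z.png",cv2.resize(im,None,fx=4,fy=3.3))
im=cv2.imread("pics/t11.png")[190:310,220:380]; cv2.imwrite("pics/t11z.png",cv2.resize(im,None,fx=5,fy=5))
```

```text
t 29.5 p [0.5122 0.2801 0.104 ] F [0.19 0.8  2.75] w 0.0091
t 29.76 p [0.5096 0.2797 0.1072] F [ 1.78  1.41 -0.32] w 0.0095
t 30.01 p [0.5079 0.2795 0.1091] F [4.05 3.   0.56] w 0.0092
t 30.26 p [0.5068 0.2794 0.1102] F [ 5.02  2.8  -0.9 ] w 0.0095
t 30.51 p [0.5063 0.2793 0.1108] F [ 5.99  2.41 -2.26] w 0.0093
t 30.76 p [0.5061 0.2793 0.1115] F [ 7.22  2.12 -1.35] w 0.0093
t 31.01 p [0.506  0.2793 0.1116] F [11.82  2.75 -8.93] w 0.0093
t 31.26 p [0.5059 0.2792 0.1117] F [ 14.47   2.74 -14.57] w 0.0088
0.83
t 31.94 p [0.5024 0.2782 0.1121] F [-0.37 -0.94 -0.08] w 0.0295
t 33.49 p [0.3785 0.2608 0.3581] F [ 0.02  0.05 -0.11] w 0.0303
```

View pics/s11z.png

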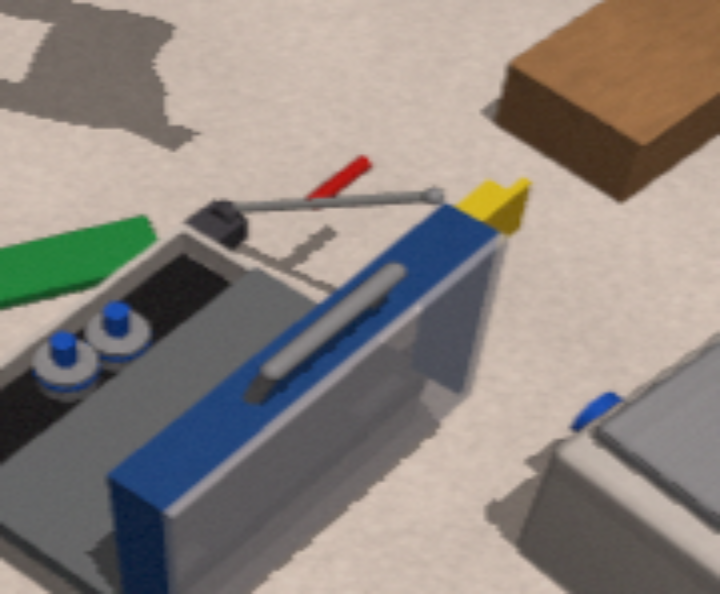

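View pics/t11z.png

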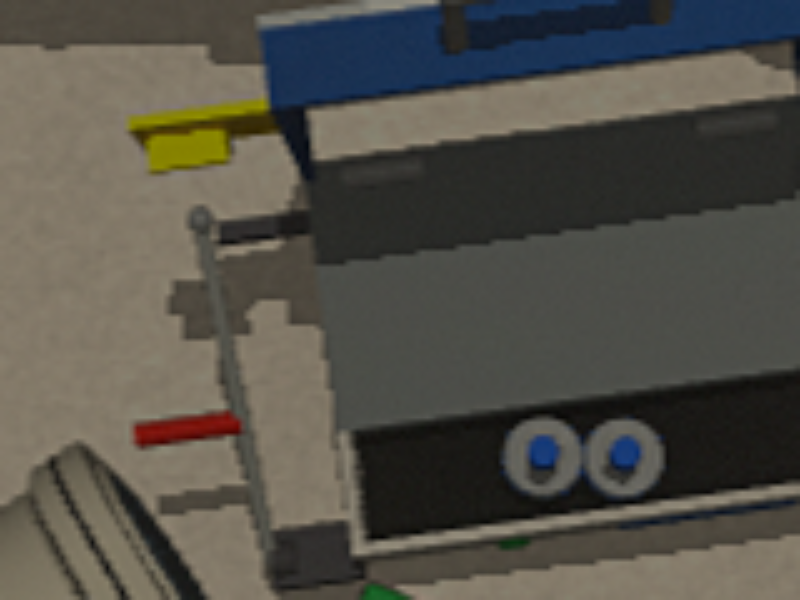

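The rod is at 0.78 in both views: ball at top (260,233.6) and scene (368,179). Next I'll regrasp the bar and let the lid down onto it.

Run:
```python
from h import *
g=np.array([.677,.0966,.297])
d=g-bar(1.55); print(d)
manip.move_to(g+UP(.09),OC)
manip.servo_line(g,OC,rate=.15); st()
manip.command_gripper(0,35); st()
for th in np.arange(1.52,1.27,-.02):
    manip.servo_line(bar(th)+d,OC,rate=.05)
    print(round(th,3),end=" ");st()
    if np.array(manip.get_contact_force())@cx_>9 or manip.get_width()<.006: break
snap("scene","s12")
im=cv2.imread("pics/s12.png")[120:300,260:440]; cv2.imwrite("pics/s12z.png",cv2.resize(im,None,fx=4,fy=3.3))
```

```text
[ 0.00211156  0.00221313 -0.01057368]
t 35.53 p [0.6774 0.097  0.2981] F [-0.6   0.3  -0.36] w 0.0302
t 35.83 p [0.6761 0.0967 0.2988] F [-7.15 -0.33  4.7 ] w 0.0103
1.52 t 36.12 p [0.6707 0.096  0.2993] F [0.27 0.85 5.39] w 0.0106
1.5 t 36.38 p [0.6665 0.0955 0.2996] F [1.47 0.59 5.94] w 0.0105
1.48 t 36.62 p [0.662  0.0949 0.2998] F [1.36 2.09 5.99] w 0.0103
1.46 t 36.88 p [0.6571 0.0943 0.2998] F [0.33 0.24 5.92] w 0.0107
1.44 t 37.12 p [0.6525 0.0937 0.2999] F [1.07 0.96 6.04] w 0.0105
1.42 t 37.38 p [0.6475 0.0932 0.2996] F [0.78 0.07 6.89] w 0.0105
1.4 t 37.62 p [0.643  0.0926 0.2995] F [1.5  1.18 6.78] w 0.0103
1.38 t 37.88 p [0.6379 0.092  0.299 ] F [-0.05 -0.07  6.53] w 0.0106
1.36 t 38.12 p [0.633  0.0914 0.2985] F [0.53 0.82 5.67] w 0.0103
1.34 t 38.38 p [0.6285 0.0908 0.2981] F [1.03 0.36 6.16] w 0.0104
1.32 t 38.62 p [0.6236 0.0902 0.2974] F [-0.44  0.53  6.61] w 0.01
1.3 t 38.88 p [0.6192 0.0896 0.2968] F [-0.85 -0.78  6.34] w 0.0102
1.28 t 39.12 p [0.6156 0.0892 0.2962] F [ 3.71 -0.26  6.13] w 0.0101
```

View pics/s12z.png

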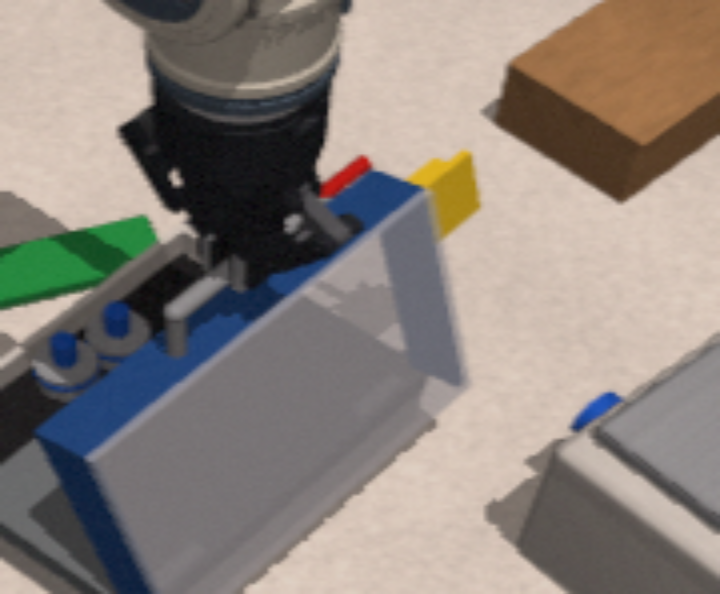

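Resistance starts at about 1.29, where seating is expected. I'll press a little more, release and look.

Run:
```python
from h import *
g=np.array([.677,.0966,.297]);d=g-bar(1.55)
for th in (1.27,1.26,1.25):
    manip.servo_line(bar(th)+d,OC,rate=.04);print(th);st()
    if np.array(manip.get_contact_force())@cx_>8: break
manip.command_gripper(.03,35); st()
manip.servo_line(np.array(manip.get_position())+UP(.09),OC,rate=.15)
manip.move_to([.42,-.1,.38],OC); st()
snap("scene","s13");snap("top","t13")
im=cv2.imread("pics/s13.png")[120:300,260:440]; cv2.imwrite("pics/s13z.png",cv2.resize(im,None,fx=4,fy=3.3))
im=cv2.imread("pics/t13.png")[190:310,220:380]; cv2.imwrite("pics/t13z.png",cv2.resize(im,None,fx=5,fy=5))
```

```text
1.27
t 39.42 p [0.6148 0.0891 0.2963] F [9.05 0.33 5.46] w 0.0102
t 39.75 p [0.6112 0.0889 0.294 ] F [-0.18 -0.13  0.85] w 0.0298
t 41.54 p [ 0.4209 -0.0998  0.3801] F [-0.61  0.72  0.21] w 0.0302
```

View pics/s13z.png

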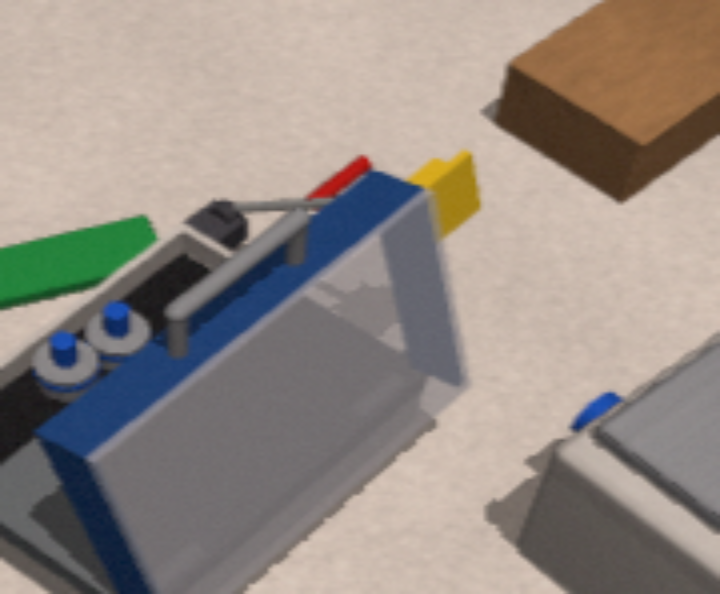

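View pics/t13z.png

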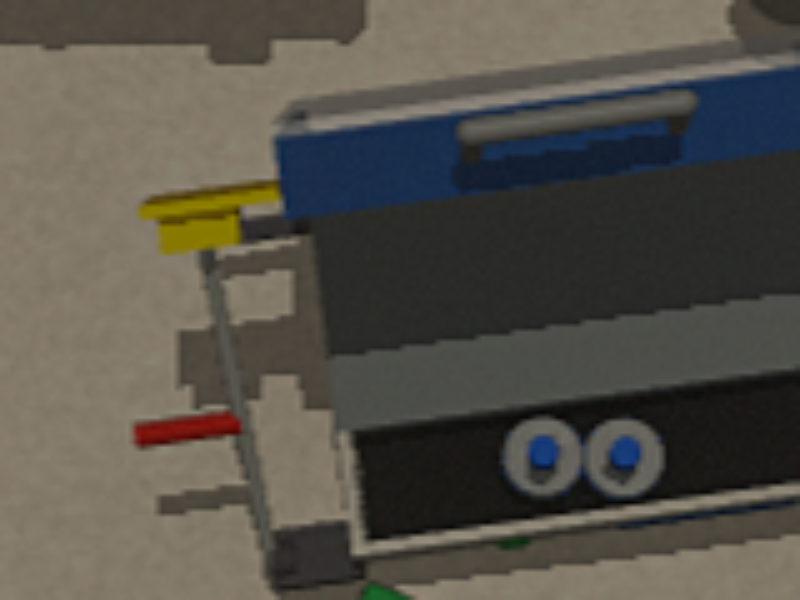

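The lid rests on the rod, whose ball end goes into the yellow catch at top (260,237). I'll check the lid angle by triangulating the bar, then locate the pots.

```bash
cat >> h.py <<'E'
def blue(c,box):
    u0,v0,u1,v1=box; im=c["im"][v0:v1,u0:u1]; h=cv2.cvtColor(im,cv2.COLOR_RGB2HSV)
    m=((h[...,0]>100)&(h[...,0]<125)&(h[...,1]>170)&(h[...,2]>110)).astype(np.uint8)
    n,l,s,ce=cv2.connectedComponentsWithStats(m)
    return [(np.round(ce[i]+[u0,v0],1),s[i][4]) for i in range(1,n) if s[i][4]>8]
E
python3 - <<'E'
from h import *
np.set_printoptions(precision=4,suppress=True)
s,t=load("s13"),load("t13")
H=W(.09,0,.075)
for a,b in [((313.6,216),(335,184.2)),((357.6,210.6),(303,213.9))]:
    x,r=tri((t,a),(s,b)); c=C(x)-np.array([.09,0,.075]); print(C(x),r,np.arctan2(c[2],-c[0])-.1286)
print(blue(s,(260,180,310,240)),blue(t,(300,260,380,300)))
E
```

```text
[0.0556 0.0477 0.3093] [np.float64(0.0005801628126414626), np.float64(0.0005801628126414373)] 1.2963110025809024
[ 0.0551 -0.045   0.3075] [np.float64(0.0004375912628082843), np.float64(0.0004375912628080999)] 1.2929629162856584
[(array([288.6, 213.9]), np.int32(27)), (array([275.5, 223. ]), np.int32(26)), (array([296.8, 232.5]), np.int32(242))] [(array([328.1, 279.8]), np.int32(21)), (array([344.8, 280. ]), np.int32(19))]
```

The lid reads 1.295, as expected when seated on the prop. Now the wrist views of the pots.

Run:
```python
from h import *
np.set_printoptions(precision=4,suppress=True)
manip.command_gripper(.05,35)
manip.move_to(W(-.075,.0,.26),OC); a=snap("wrist","w14a")
manip.servo_line(W(-.07,-.02,.19),OC,rate=.2); b=snap("wrist","w14b"); st()
print(blue(a,(0,0,640,300)),blue(b,(0,0,640,300)))
```

```text
t 43.48 p [0.4942 0.0526 0.1914] F [0.63 0.24 0.67] w 0.0498
[(array([340.6, 169.2]), np.int32(319)), (array([637.2, 193.1]), np.int32(55)), (array([332.5, 221.3]), np.int32(284)), (array([630.2, 232.2]), np.int32(123)), (array([621. , 276.8]), np.int32(115))] [(array([336.4, 148.1]), np.int32(566)), (array([314.2, 178.1]), np.int32(12)), (array([326.3, 217.2]), np.int32(463))]
```

View pics/w14a.png

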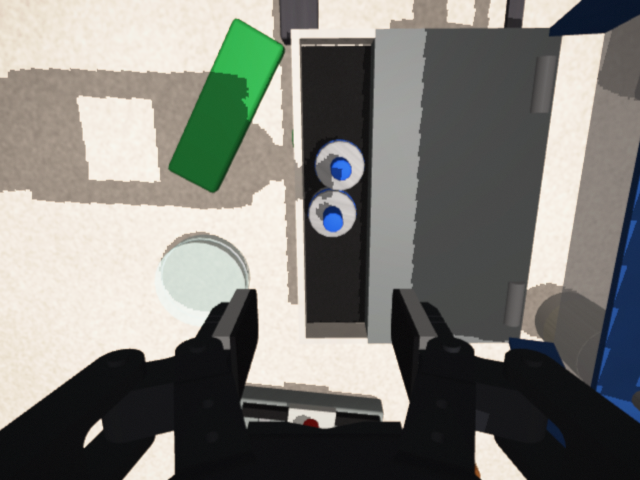

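View pics/w14b.png

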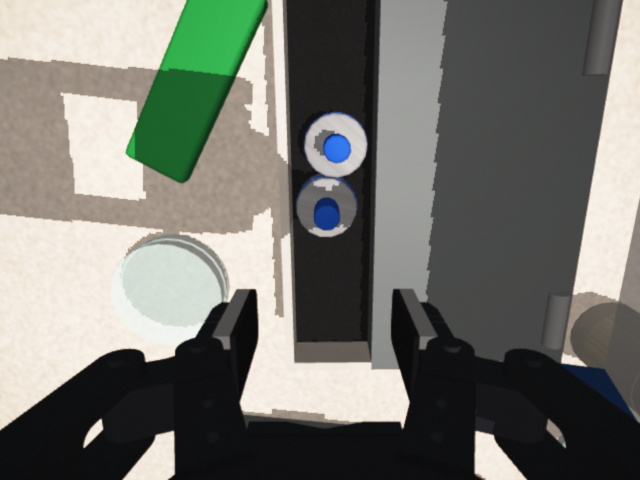

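Exactly two pots, their knobs at (336,148) and (326,213) in the second view, bodies nearly touching. I'll triangulate them.

Run:
```python
from h import *
np.set_printoptions(precision=4,suppress=True)
a,b,s,t=load("w14a"),load("w14b"),load("s13"),load("t13")
# knob top centres by bright/top ellipse eye estimates: wrist b
for n,q in [("L",((341,168),(336.5,147),(288.6,211.5),(328.1,280.2))),("R",((332.5,219),(326.5,211.5),(275.5,220.6),(344.8,280.4)))]:
    x,r=tri((a,q[0]),(b,q[1]),(s,q[2]),(t,q[3])); print(n,x,C(x),np.array(r))
    x,r=tri((a,q[0]),(b,q[1])); print(n,x,C(x))
    print([onz(c,u,.098)[:2] for c,u in zip((a,b,s,t),q)])
# floor height check: bay floor corner visible; body ellipse centres (pot body top z .075)
for n,q in [("L",((339,165),(336,145))),("R",((332,213),(326.5,207)))]:
    x,r=tri((a,q[0]),(b,q[1]));print("body",n,C(onz(b,q[1],.07)),x)
```

```text
L [0.4935 0.1066 0.1066] [-0.0636  0.0333  0.1066] [0.0017 0.001  0.0013 0.0015]
L [0.4947 0.1068 0.0944] [-0.0624  0.0332  0.0944]
[array([0.4947, 0.1072]), array([0.4944, 0.1069]), array([0.4879, 0.1093]), array([0.4938, 0.1051])]
R [0.4921 0.0677 0.1034] [-0.0695 -0.0053  0.1034] [0.0015 0.0027 0.002  0.0031]
R [0.4914 0.0777 0.1384] [-0.069   0.0048  0.1384]
[array([0.4932, 0.0678]), array([0.4931, 0.0691]), array([0.4871, 0.0691]), array([0.4927, 0.0644])]
body L [-0.0621  0.0328  0.07  ] [0.4948 0.1061 0.0672]
body R [-0.0682 -0.0072  0.07  ] [0.494  0.0639 0.06  ]
```

Run:
```python
from h import *
np.set_printoptions(precision=4,suppress=True)
s,t=load("s13"),load("t13")
def discs(c,box):
    u0,v0,u1,v1=box; h=cv2.cvtColor(c["im"][v0:v1,u0:u1],cv2.COLOR_RGB2HSV)
    m=((h[...,0]>100)&(h[...,0]<125)&(h[...,1]>140)).astype(np.uint8)
    n,l,st_,ce=cv2.connectedComponentsWithStats(m)
    return [ce[i]+[u0,v0] for i in range(1,n) if st_[i][4]>60]
a=discs(t,(440,245,520,310));b=discs(s,(115,290,200,360));print(np.array(a),np.array(b))
X=[]
for p in a:
    best=min((max(tri((t,p),(s,q))[1]),i) for i,q in enumerate(b)); 
    x=min((tri((t,p),(s,q)) for q in b),key=lambda r:max(r[1])+ (abs(r[0][2]-.04)>.03)); print(x[0],x[1][0]); X.append(x[0])
print(np.mean(X,0))
# grasp R
p=W(-.0685,-.006,.1)
manip.servo_line(p+UP(.06),OC,rate=.2); manip.command_gripper(.04,30); snap("wrist","w15")
manip.servo_line(p+UP(.0005),OC,rate=.06); st()
manip.command_gripper(0,30); st()
manip.servo_line(np.array(manip.get_position())+UP(.02),OC,rate=.05); st(); snap("wrist","w15b")
```

```text
[] [[163.3641 308.4101]
 [177.8922 326.4526]
 [136.75   327.8602]
 [150.9524 346.7143]]
nan
t 45.24 p [0.4935 0.0671 0.1008] F [-0.24 -0.18 -0.28] w 0.0401
t 45.71 p [0.4927 0.067  0.1015] F [-5.29 -0.36 12.09] w 0.0003
t 46.27 p [0.4929 0.0671 0.1217] F [-0.15  0.17  0.37] w 0.0001
  return _methods._mean(a, axis=axis, dtype=dtype,
  ret = ret.dtype.type(ret / rcount)
```

View pics/w15b.png

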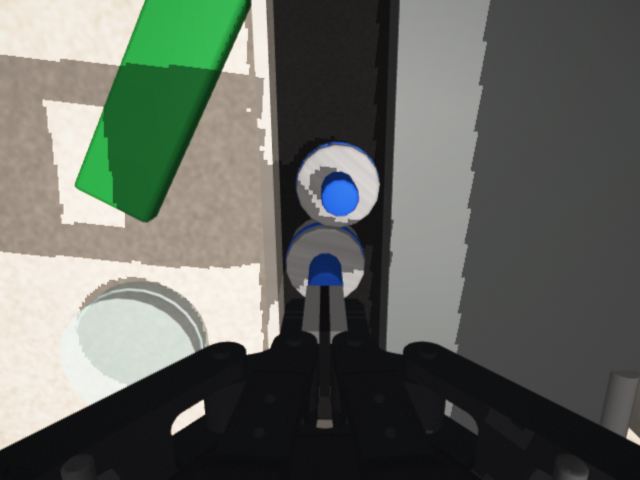

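The gripper closed to 0 again. As with the bar at first, objects near the fingertips squeeze out, so the pads need to go deeper. I'll descend with a force guard to find how deep they can go before touching the pot's body.

Run:
```python
from h import *
np.set_printoptions(precision=4,suppress=True)
p=W(-.0685,-.006,0)
manip.command_gripper(.04,20)
b=snap("wrist","w16"); print(blue(b,(250,100,400,330)),blue(snap("top","t16"),(300,260,380,300)))
manip.servo_line(p+UP(.099),OC,rate=.08);st()
for z in np.arange(.097,.084,-.002):
    manip.servo_line(p+UP(z),OC,rate=.03);f=np.array(manip.get_contact_force());print(round(z,4),manip.get_position()[2],f)
    if f[2]>4: break
snap("wrist","w16b")
```

```text
[(array([341.1, 142.9]), np.int32(34)), (array([324.9, 144.9]), np.int32(14)), (array([358.2, 147.8]), np.int32(18)), (array([340.1, 196.9]), np.int32(1065)), (array([325.5, 287.9]), np.int32(832))] []
t 47.33 p [0.4928 0.067  0.0985] F [-0.17  0.07 -0.04] w 0.04
0.097 0.09719297291716399 [-0.5599  0.4467 -0.0846]
0.095 0.09502499636569295 [-0.335   0.8593  0.1686]
0.093 0.09285961836037142 [-1.05    0.8128 -0.9657]
0.091 0.09086559968404678 [-0.342   0.2151  0.3249]
0.089 0.08887494644503703 [ 0.5374  1.2072 -0.204 ]
0.087 0.08685527425837974 [-0.2392  0.0004 -0.1324]
0.085 0.08487467444164544 [-0.2297  0.1274 -0.2781]
```

View pics/w16b.png

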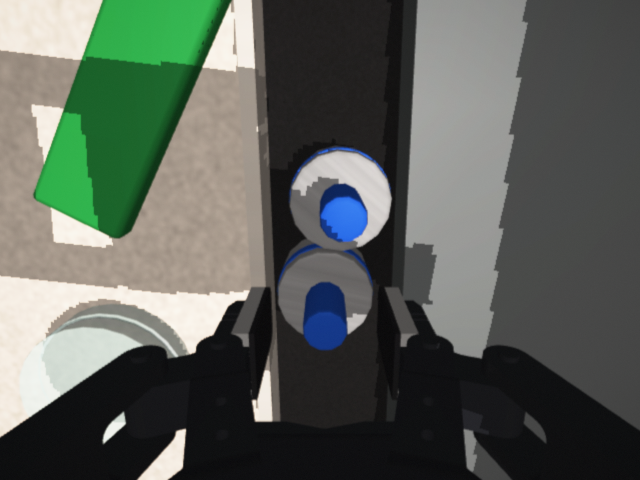

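The knob now stands well between the pads with no contact, so the pads sit farther back than I assumed. I'll raise slightly to allow for the forward swing, then close.

Run:
```python
from h import *
np.set_printoptions(precision=4,suppress=True)
p=W(-.0685,-.006,0)
manip.servo_line(p+UP(.092),OC,rate=.05);st()
manip.command_gripper(.022,25);st()
manip.command_gripper(0,25);st()
if manip.get_width()>.008:
    manip.servo_line(np.array(manip.get_position())+UP(.015),OC,rate=.05); st()
snap("wrist","w17")
```

```text
t 49.42 p [0.4936 0.0671 0.0925] F [ 0.17  0.36 -0.48] w 0.0401
t 49.73 p [0.4931 0.0671 0.0919] F [-0.32  0.12 -0.13] w 0.0217
t 49.95 p [0.4933 0.0671 0.092 ] F [0.96 0.14 0.02] w 0.0143
t 50.4 p [0.4935 0.0671 0.1074] F [-0.22  0.89 -1.09] w 0.0143
```

View pics/w17.png

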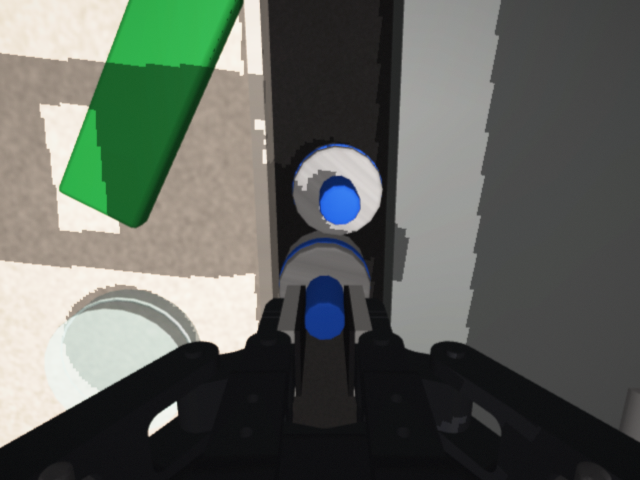

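The pot is held (width 14.3 mm) and lifted. Before placing, I'll measure the tray from the first pictures.

Run:
```python
from h import *
np.set_printoptions(precision=4,suppress=True)
s,t=load("scene0"),load("top0")
def discs(c,box,lo=60):
    u0,v0,u1,v1=box; h=cv2.cvtColor(c["im"][v0:v1,u0:u1],cv2.COLOR_RGB2HSV)
    m=((h[...,0]>95)&(h[...,0]<130)&(h[...,1]>110)).astype(np.uint8)
    n,l,st_,ce=cv2.connectedComponentsWithStats(m)
    return [ce[i]+[u0,v0] for i in range(1,n) if st_[i][4]>lo]
a=discs(t,(440,245,520,310));b=discs(s,(115,290,200,360));print(np.array(a),np.array(b))
from itertools import permutations
best=min(permutations(b),key=lambda P:sum(max(tri((t,p),(s,q))[1])+(abs(tri((t,p),(s,q))[0][2]-.04)>.02) for p,q in zip(a,P)))
X=np.array([tri((t,p),(s,q))[0] for p,q in zip(a,best)]);print(X,X.mean(0))
```

```text
[[495.2475 265.8434]
 [467.5888 266.2995]
 [468.9588 289.2113]
 [496.8    288.72  ]] [[163.3744 308.4053]
 [177.6923 326.583 ]
 [136.7733 327.9312]
 [150.9962 346.6856]]
[[ 0.5292 -0.3219  0.0394]
 [ 0.529  -0.252   0.0391]
 [ 0.4707 -0.252   0.0388]
 [ 0.471  -0.3223  0.0385]] [ 0.4999 -0.2871  0.039 ]
```

```bash
cat >> h.py <<'E'
OM=ori(0)
def place(xy,tag):
    q=np.array([xy[0],xy[1],0])
    manip.servo_line(np.array([*manip.get_position()[:2],.22]),OC,rate=.2)
    manip.move_to(q+UP(.2),OM); st()
    manip.servo_line(q+UP(.095),OM,rate=.12)
    f0=np.array(manip.get_contact_force())
    for z in np.arange(.092,.078,-.0015):
        manip.servo_line(q+UP(z),OM,rate=.03); f=np.array(manip.get_contact_force())-f0
        if f[2]>2.5: break
    print("touch z",z,f,manip.get_width())
    manip.command_gripper(.034,25); manip.hold(.2)
    manip.servo_line(q+UP(.2),OM,rate=.12); snap("wrist",tag); st()
E
python3 - <<'E'
from h import *
place((.471,-.322),"w18")
manip.move_to([.42,-.12,.38],OC);snap("top","t18");snap("scene","s18")
E
```

```text
t 52.62 p [ 0.4712 -0.321   0.1998] F [ 0.73  0.18 -1.5 ] w 0.0143
touch z 0.08449999999999999 [-1.10535161  0.686986    4.54195178] 0.01433217571954486
t 56.83 p [ 0.4705 -0.3216  0.1991] F [-0.28 -0.05 -0.56] w 0.0343
```

View pics/w18.png

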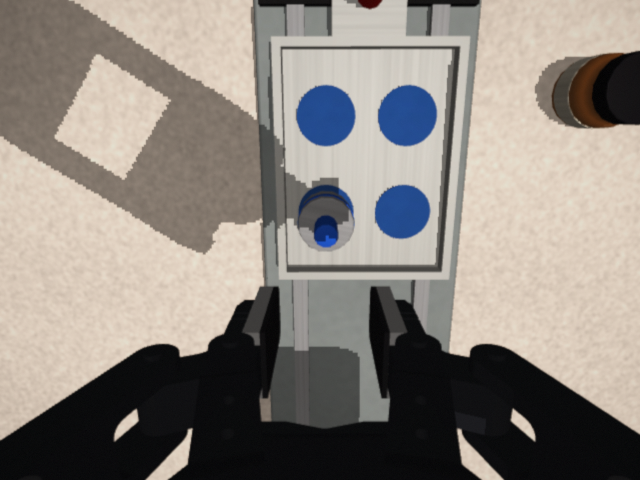

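View pics/s18.png

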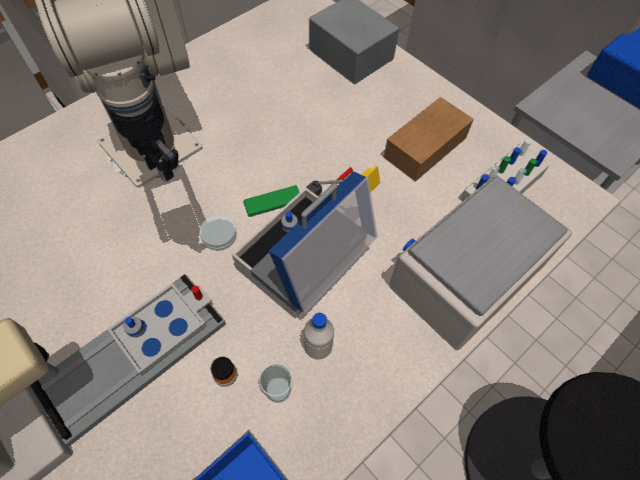

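The first pot stands on its disc (wrist view, (326,225)) and the second is still in the bay. I'll check its position, grasp it and place it.

Run:
```python
from h import *
np.set_printoptions(precision=4,suppress=True)
manip.command_gripper(.04,25)
manip.move_to(W(-.0625,.02,.2),OC); a=snap("wrist","w19a")
manip.servo_line(W(-.0625,.02,.15),OC,rate=.2); b=snap("wrist","w19b"); st()
A=max(blue(a,(250,100,400,330)),key=lambda r:r[1])[0];B=max(blue(b,(250,100,400,330)),key=lambda r:r[1])[0]
x,r=tri((a,A),(b,B));print(A,B,x,C(x),C(onz(a,A,.093)),C(onz(b,B,.093)))
```

```text
t 59.85 p [0.4969 0.0932 0.1512] F [ 0.14 -0.27 -0.76] w 0.0398
[323.2 214.1] [324.3 237.1] [0.4944 0.107  0.1033] [-0.0627  0.0335  0.1033] [-0.0627  0.0312  0.093 ] [-0.0626  0.0305  0.093 ]
```

View pics/w19b.png

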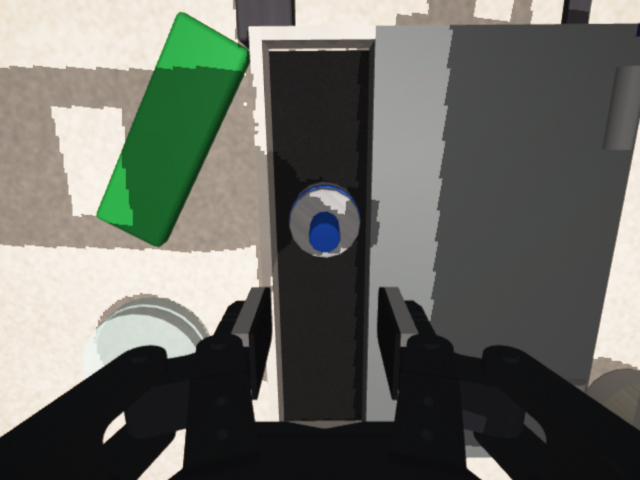

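The pot is at (324,237) in the wrist view, so chest (-0.0626, 0.032), unmoved and alone in the bay.

Run:
```python
from h import *
p=W(-.0626,.032,0)
manip.servo_line(p+UP(.13),OC,rate=.15)
manip.servo_line(p+UP(.092),OC,rate=.07);st()
manip.command_gripper(.022,25);manip.command_gripper(0,25);st()
if manip.get_width()>.008:
    place((.529,-.252),"w20")
    manip.move_to([.42,-.12,.38],OC);snap("top","t20");snap("scene","s20")
```

```text
t 60.85 p [0.4946 0.1055 0.0918] F [-1.06 -0.26 -0.1 ] w 0.0399
t 61.38 p [0.4948 0.1055 0.0923] F [0.32 0.41 4.57] w 0.0145
t 63.52 p [ 0.5291 -0.251   0.1997] F [-0.06 -0.1  -1.45] w 0.014
touch z 0.08449999999999999 [-2.56318073  1.89595912  8.52406944] 0.014101125660010498
t 67.74 p [ 0.5284 -0.2517  0.199 ] F [-1.26 -0.3  -0.3 ] w 0.0344
```

View pics/w20.png

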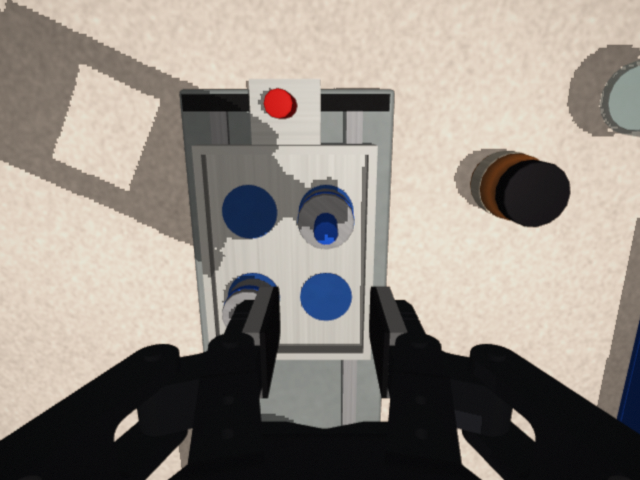

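View pics/t20.png

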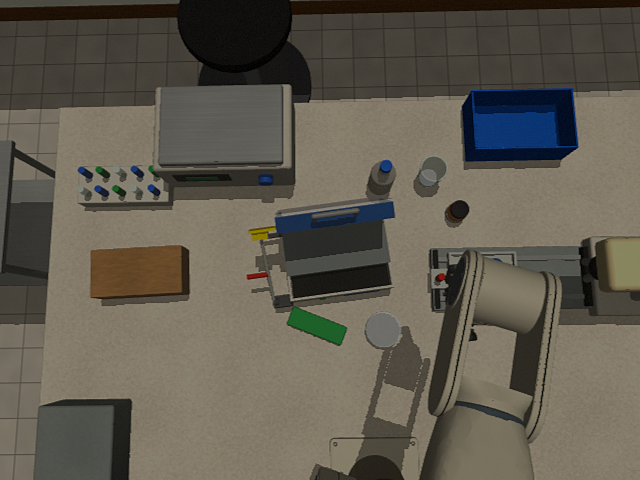

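Both pots are aboard: wrist view, discs at (326,222) and (250,300). The bay is empty in the top view, and the post is at (279,103). I'll measure the post and then look from nearer.

Run:
```python
from h import *
np.set_printoptions(precision=4,suppress=True)
def red(c):
    h=cv2.cvtColor(c["im"],cv2.COLOR_RGB2HSV); m=(((h[...,0]<8)|(h[...,0]>172))&(h[...,1]>170)&(h[...,2]>60)).astype(np.uint8); m[380:]=0
    n,l,s,ce=cv2.connectedComponentsWithStats(m); i=1+np.argmax(s[1:,4]); return ce[i]
manip.command_gripper(.04,40)
manip.move_to([.50,-.19,.22],OM);a=snap("wrist","w21a")
manip.servo_line([.50,-.19,.16],rate=.15);b=snap("wrist","w21b");st()
A,B=red(a),red(b);x,r=tri((a,A),(b,B));print(A,B,x,r)
w=load("w20");print(red(w),tri((a,A),(b,B),(w,red(w))))
```

```text
t 70.49 p [ 0.5009 -0.1902  0.1615] F [-0.44 -0.54  0.06] w 0.0401
[324.0838 193.3761] [323.3723 211.0079] [ 0.5    -0.1726  0.0704] [np.float64(4.432995133711404e-06), np.float64(4.432995133872906e-06)]
[279.296  103.3956] (array([ 0.4998, -0.1727,  0.0702]), [np.float64(0.00014749842024998873), np.float64(0.0001355574605708588), np.float64(0.0002830097787579701)])
```

View pics/w21b.png

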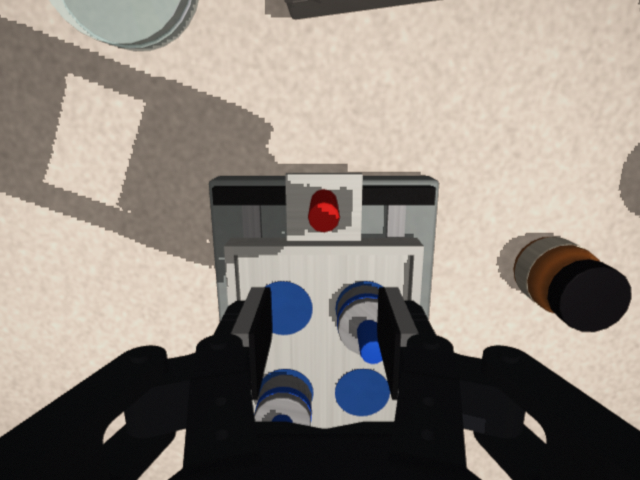

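The post axis is at about (0.500, -0.173). I'll pinch it with the tool tilted back about 25° so the wrist stays clear of the microscope head, then slide with force monitoring.

```bash
cat >> h.py <<'E'
def tilt(d):
    d=np.radians(d); x=np.array([0,-np.sin(d),-np.cos(d)]); y=np.array([1.,0,0]); return R.from_matrix(np.c_[x,y,np.cross(x,y)]).as_rotvec(), x
E
python3 - <<'E'
from h import *
np.set_printoptions(precision=4,suppress=True)
o,x=tilt(25)
g=np.array([.500,-.1735,.073])
for p in (g-.06*x,g,g-[0,.09,0],g-[0,.183,0],g-[0,.183,0]-.08*x): print(manip.solve_ik(p,o))
manip.move_to(g-.07*x,o); manip.servo_line(g-.0*x,o,rate=.08); st()
snap("wrist","w22")
manip.command_gripper(0,40); st()
E
```

```text
[-0.064   0.4466  1.9856 -0.6371  0.788   0.4104]
[-0.1144  0.5499  1.9966 -0.7311  0.6801  0.4828]
[-0.2876  0.5644  1.9617 -0.7611  0.628   0.3412]
[-0.4503  0.5941  1.8914 -0.7516  0.5911  0.1699]
[-0.3935  0.4569  1.8995 -0.6382  0.7144  0.0813]
t 72.29 p [ 0.5003 -0.1734  0.0733] F [ 0.82  0.16 -0.61] w 0.0401
t 72.68 p [ 0.5003 -0.1734  0.0736] F [-0.99  1.73  5.63] w 0.0157
```

View pics/w22.png

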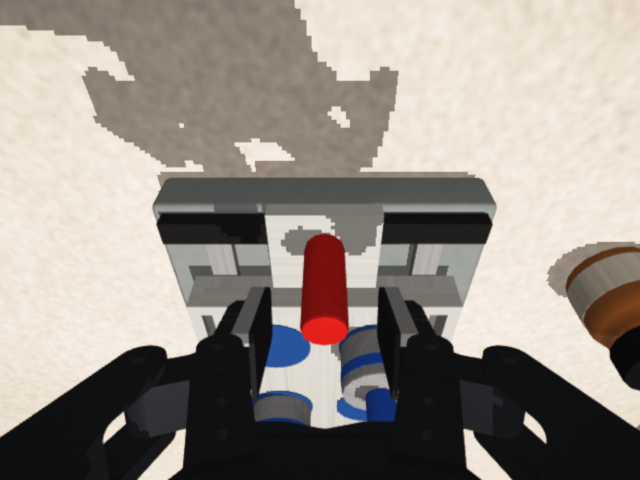

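The post is held (width 15.7 mm). Now I'll slide it.

Run:
```python
from h import *
o,x=tilt(25)
p=np.array(manip.get_position()); p0=p.copy()
for d in list(np.arange(.03,.175,.03))+[.165,.170,.174,.177,.179,.181,.183,.185,.187]:
    manip.servo_line(p-[0,d,0],o,rate=.06); f=np.array(manip.get_contact_force())
    print(round(d,3),np.round(p0-manip.get_position(),4)[1],np.round(f,1),round(manip.get_width(),4))
    if f[1]>14: break
snap("scene","s23")
```

```text
0.03 0.0305 [-0.1 -1.8  1.6] 0.0155
0.06 0.0604 [ 0.4 -2.2  2.4] 0.0158
0.09 0.0902 [ 0.1 -1.6  2.6] 0.0159
0.12 0.1201 [ 0.3 -1.2  2.6] 0.0159
0.15 0.15 [ 0.2 -1.5  3. ] 0.0157
0.165 0.165 [ 0.1 -1.5  2.4] 0.016
0.17 0.1685 [-0.4  7.6  8.6] 0.0154
0.174 0.1727 [-0.9  7.7  8.9] 0.016
0.177 0.1761 [-0.2  4.7  6.6] 0.0158
0.179 0.178 [-1.   4.8  7.1] 0.0155
0.181 0.1802 [-0.2  1.9  5.9] 0.0158
0.183 0.1827 [ 0.6 -0.2  2.1] 0.0001
0.185 0.1847 [-0.4 -1.   0.3] 0.0004
0.187 0.187 [-0.2  0.5  0.4] -0.0002
```

View pics/s23.png

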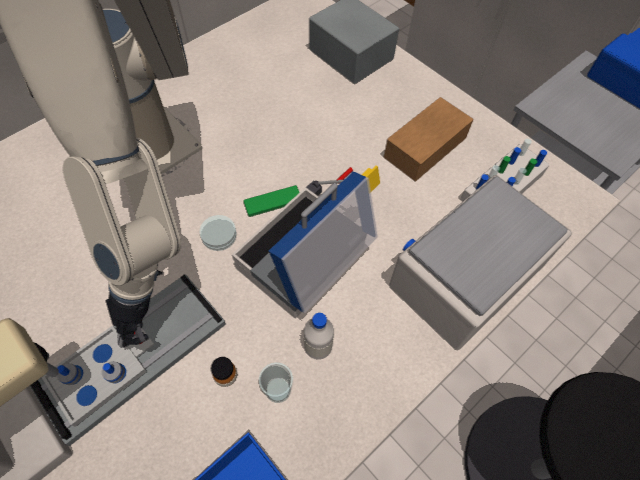

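The fingers slipped off the post near the end. I'll open them so they straddle the post again, back out along the tool axis and measure.

Run:
```python
from h import *
np.set_printoptions(precision=4,suppress=True)
o,x=tilt(25)
manip.command_gripper(.045,40);st()
p=np.array(manip.get_position())
manip.servo_line(p-.09*x,o,rate=.1);st()
manip.servo_line(p-.09*x+[0,.06,.04],o,rate=.15)
b=snap("wrist","w24");st()
manip.move_to([.42,-.02,.36],OC)
snap("scene","s24");snap("top","t24")
im=cv2.imread("pics/s24.png")[300:460,20:240]; cv2.imwrite("pics/s24z.png",cv2.resize(im,None,fx=3.6,fy=3.6))
```

```text
t 78.88 p [ 0.5003 -0.3604  0.0736] F [ 0.39 -0.33 -0.17] w 0.0451
t 79.93 p [ 0.4999 -0.3224  0.1547] F [-0.06  0.26 -0.06] w 0.0451
t 80.62 p [ 0.5    -0.2626  0.1947] F [ 0.22 -0.75  0.15] w 0.0452
```

View pics/w24.png

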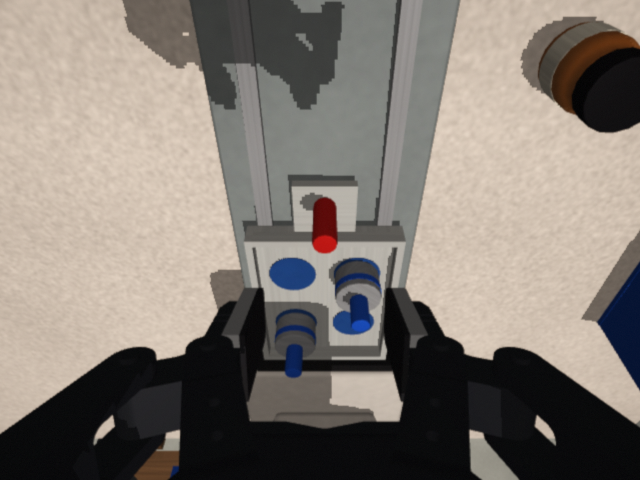

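View pics/s24z.png

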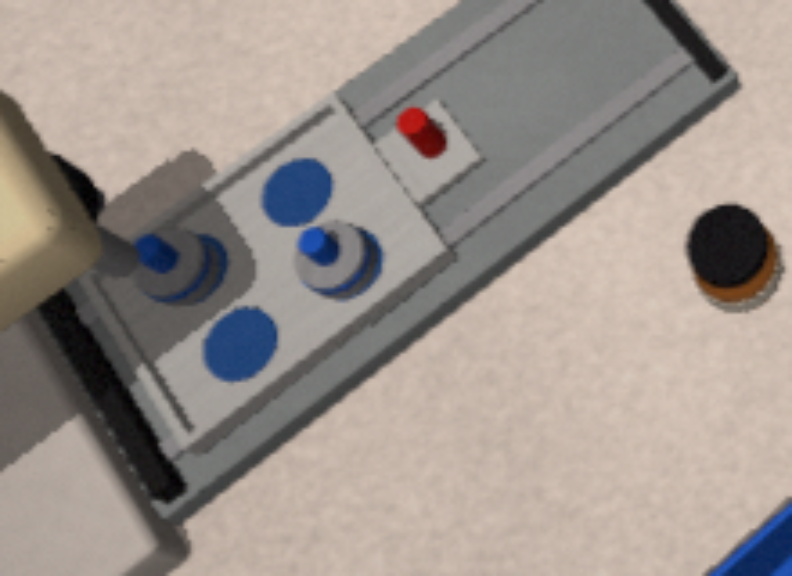

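View pics/t24.png

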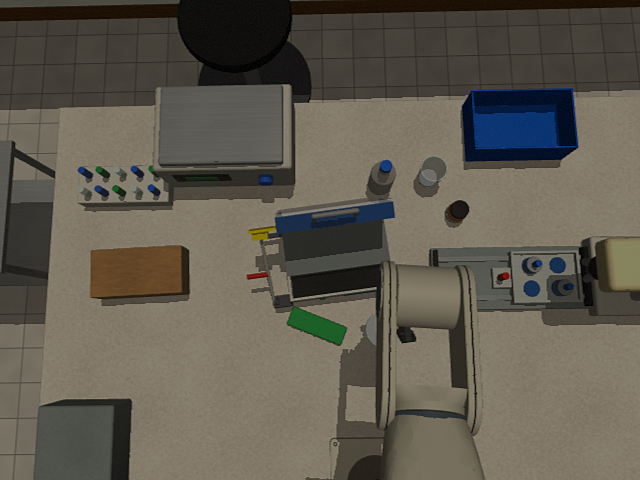

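Run:
```python
from h import *
np.set_printoptions(precision=4,suppress=True)
def discs(c,box,lo=40):
    u0,v0,u1,v1=box; h=cv2.cvtColor(c["im"][v0:v1,u0:u1],cv2.COLOR_RGB2HSV)
    m=((h[...,0]>95)&(h[...,0]<130)&(h[...,1]>110)).astype(np.uint8)
    n,l,s,ce=cv2.connectedComponentsWithStats(m)
    return [(ce[i]+[u0,v0],s[i]) for i in range(1,n) if s[i][4]>lo]
t=load("t24")
for c,s in discs(t,(510,250,582,300)): print(c,s,onz(t,c,.039))
t=load("t24"); h=cv2.cvtColor(t["im"],cv2.COLOR_RGB2HSV)
def red(c,box):
    u0,v0,u1,v1=box;h=cv2.cvtColor(c["im"][v0:v1,u0:u1],cv2.COLOR_RGB2HSV);m=((h[...,0]<8)|(h[...,0]>172))&(h[...,1]>170)&(h[...,2]>60)
    return np.argwhere(m).mean(0)[::-1]+[u0,v0]
a=onz(t,red(t,(480,250,520,300)),.075);t0=load("top0");b=onz(t0,red(t0,(425,250,460,300)),.075);print(a,b,b-a)
s=load("s24");s0=load("scene0")
a=onz(s,red(s,(100,300,180,380)),.075);b=onz(s0,red(s0,(180,270,220,310)),.075);print(b-a)
```

```text
[557.0609 264.8934] [ 40   7  16  16 197] [ 0.5293 -0.4786  0.039 ]
[536.96 263.3 ] [22 10 10  7 50] [ 0.5342 -0.4281  0.039 ]
[531.27  288.225] [ 14  31  16  16 200] [ 0.471  -0.4087  0.039 ]
[568.4286 286.3036] [54 33 10  7 56] [ 0.4745 -0.5024  0.039 ]
[ 0.5011 -0.3333  0.075 ] [ 0.5006 -0.1756  0.075 ] [-0.0005  0.1578  0.    ]
[-0.0007  0.1548  0.    ]
```

Triangulation says the shuttle has moved about 0.157 m. It may be touching something or may have started slightly in, so I'll look closely at the stop end.

Run:
```python
from h import *
c=load("t24");cv2.imwrite("pics/t24z.png",cv2.resize(c["im"][235:320,425:605,::-1],None,fx=4.4,fy=4.4,interpolation=cv2.INTER_CUBIC))
c=load("s24");cv2.imwrite("pics/s24y.png",cv2.resize(c["im"][340:450,20:120,::-1],None,fx=5.4,fy=5.4,interpolation=cv2.INTER_CUBIC))
```

```text
(no output)
```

View pics/t24z.png

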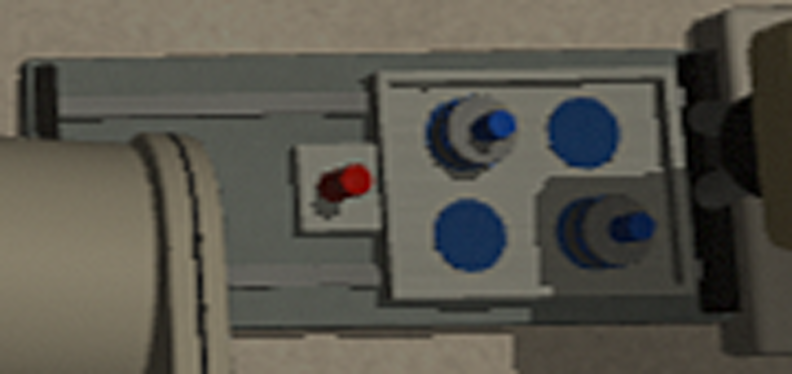

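View pics/s24y.png

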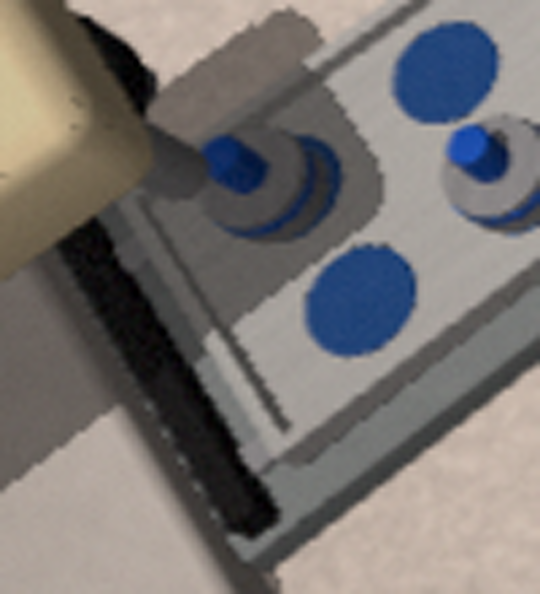

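The view shows a gap of about 8 mm left at the stop bar. My best explanation is that the shuttle reached its stop, the pads slid along the post, and closing on its far side pushed the shuttle back. I'll push from behind with closed fingers until there is firm resistance.

Run:
```python
from h import *
np.set_printoptions(precision=4,suppress=True)
o,x=tilt(8)
manip.command_gripper(0,40)
q=np.array([.5005,-.285,.072])
print(manip.solve_ik(q-[0,.06,0],o))
manip.move_to(q+[0,0.01,.13],o); manip.servo_line(q+[0,.01,.05],o,rate=.15)
snap("wrist","w25")
manip.servo_line(q+[0,.01,0],o,rate=.1); st()
f0=np.array(manip.get_contact_force())
for y in np.arange(-.285,-.352,-.003):
    manip.servo_line([q[0],y,q[2]],o,rate=.05); f=np.array(manip.get_contact_force())-f0
    print(round(y,4),np.round(manip.get_position()[1],4),np.round(f,1))
    if f[1]>15: break
snap("scene","s25");snap("top","t25")
```

```text
[-0.5645  0.5888  1.8069 -0.1882  0.6796 -0.4218]
t 84.92 p [ 0.5007 -0.2751  0.0722] F [-0.6  -0.15 -0.14] w -0.0
-0.285 -0.2856 [ 0.3 -0.3  0.5]
-0.288 -0.2881 [1.7 1.1 1. ]
-0.291 -0.2911 [0.2 0.1 0.6]
-0.294 -0.2942 [ 1.2  1.  -0.2]
-0.297 -0.2972 [ 1.3 -0.2  0.5]
-0.3 -0.3002 [0.9 0.3 0.8]
-0.303 -0.3032 [ 0.5  0.8 -0.2]
-0.306 -0.3062 [0.3 0.3 0.5]
-0.309 -0.3092 [-0.5 -0.5 -0.1]
-0.312 -0.3122 [ 0.9  0.  -0.9]
-0.315 -0.3151 [ 0.7  1.1 -0.2]
-0.318 -0.3182 [0.9 0.3 0.9]
-0.321 -0.3202 [1.6 5.4 1.2]
-0.324 -0.3207 [ 3.4 20.6  7.7]
```

View pics/s25.png

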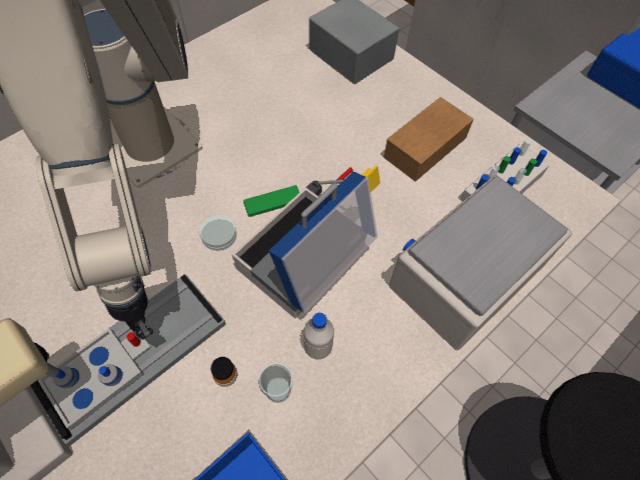

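```bash
cat > m.py <<'E'
from h import *
np.set_printoptions(precision=4,suppress=True)
def meas(tt,ss):
    t=load(tt);s=load(ss)
    def discs(c,box,lo):
        u0,v0,u1,v1=box; h=cv2.cvtColor(c["im"][v0:v1,u0:u1],cv2.COLOR_RGB2HSV)
        m=((h[...,0]>95)&(h[...,0]<130)&(h[...,1]>110)).astype(np.uint8)
        n,l,st_,ce=cv2.connectedComponentsWithStats(m)
        return [ce[i]+[u0,v0] for i in range(1,n) if st_[i][4]>lo]
    print("top",[onz(t,c,.039)[:2] for c in discs(t,(510,250,590,300),100)])
    print("scene",[onz(s,c,.039)[:2] for c in discs(s,(40,330,135,420),100)])
E
python3 - <<'E'
from m import *
meas("t24","s24");meas("t25","s25")
p=np.array(manip.get_position());o,x=tilt(8)
manip.servo_line(p+[0,.02,0],o,rate=.1);manip.servo_line(p+[0,.03,.13],o,rate=.15)
snap("wrist","w26")
manip.move_to([.42,.0,.36],OC);st()
snap("scene","s26");snap("top","t26");meas("t26","s26")
c=load("s26");cv2.imwrite("pics/s26y.png",cv2.resize(c["im"][320:450,20:160,::-1],None,fx=4.5,fy=4.5,interpolation=cv2.INTER_CUBIC))
c=load("t26");cv2.imwrite("pics/t26z.png",cv2.resize(c["im"][190:320,235:415,::-1],None,fx=4.4,fy=4.4,interpolation=cv2.INTER_CUBIC))
E
```

```text
top [array([ 0.5293, -0.4786]), array([ 0.471 , -0.4087])]
scene [array([ 0.471 , -0.4093]), array([ 0.5292, -0.4794])]
top []
scene [array([ 0.4708, -0.4179]), array([ 0.5295, -0.4884])]
t 91.34 p [ 0.4202 -0.0005  0.3594] F [ 0.27  0.49 -0.06] w -0.0004
top [array([ 0.5295, -0.4878]), array([ 0.4712, -0.4176])]
scene [array([ 0.4708, -0.4179]), array([ 0.5294, -0.4884])]
```

View pics/s26y.png

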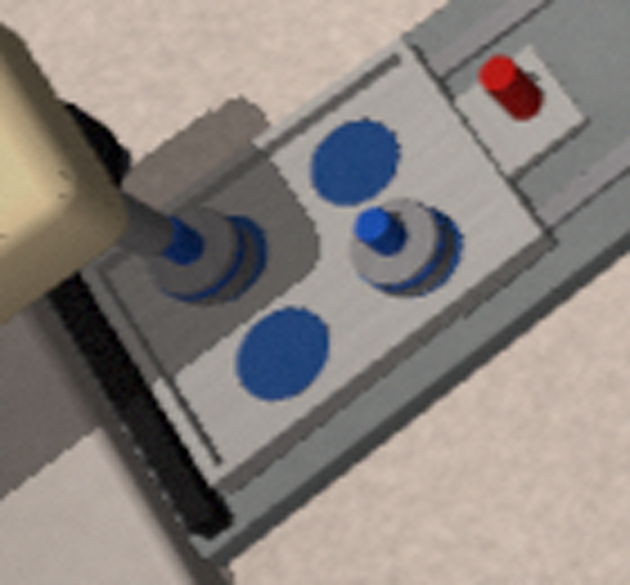

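View pics/t26.png

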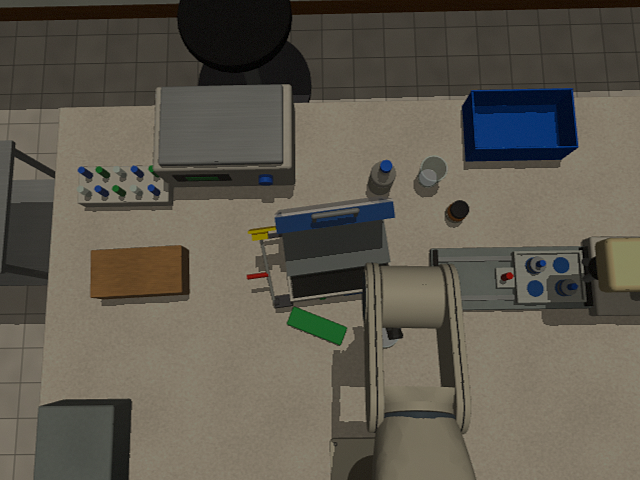

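View pics/w26.png

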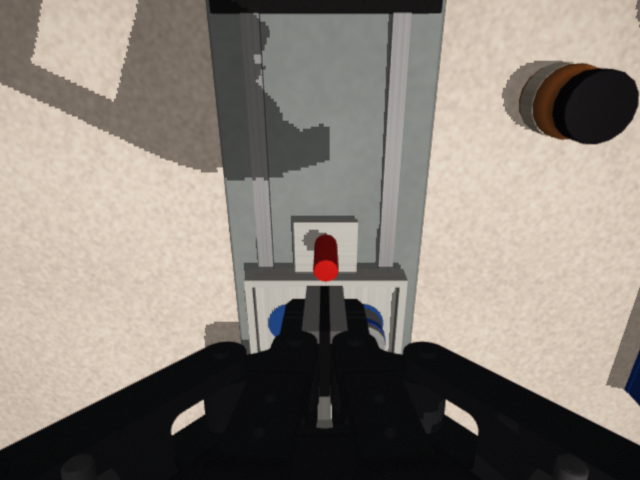

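The tray now sits against the black stop bar with the gap closed. It held 20 N firmly, travelled 0.166 m from where it started (so it started slightly in), and did not spring back when I retracted. A final check of the lid and the bystanders against earlier pictures, then I'll hand in.

Run:
```python
from h import *
def d(a,b,box):
    u0,v0,u1,v1=box;A=load(a)["im"][v0:v1,u0:u1].astype(int);B=load(b)["im"][v0:v1,u0:u1].astype(int);return (np.abs(A-B).max(2)>40).sum()
print("lid/prop scene",d("s13","s26",(300,160,385,310)),"top",d("t13","t26",(240,195,360,310)))
for n,bx in dict(bottle=(295,305,340,365),beaker=(255,360,300,405),jar=(205,350,242,390),dishes=(195,210,232,252),case=(240,180,300,218),glove=(380,95,480,180)).items(): print(n,d("scene0","s26",bx))
c=load("s26");cv2.imwrite("pics/s26f.png",c["im"][:,:,::-1])
```

```text
lid/prop scene 0 top 368
bottle 106
beaker 0
jar 0
dishes 214
case 1018
glove 0
```

View pics/s26.png

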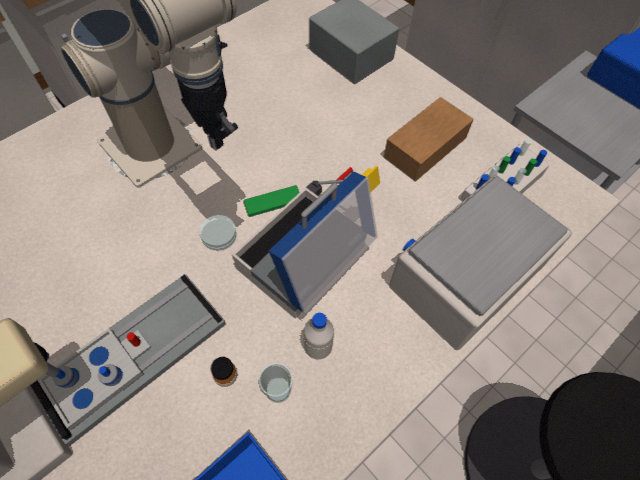

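Every object is where it was. The case, dish and bottle pixel differences come from the moved lid, handle and shadows: the case's corners match the first top view, and the dish is still at (218,233).

```bash
python3 -c "
from h import *
manip.sign_off(); print(manip.get_time())"
```

```text
the job is handed in; nothing more can be done
the job is handed in; nothing more can be done
```

The job is done and handed in at about 92 s of the 208 s allowed, and my last checks found nothing out of place.

- **Lid and prop:** I opened the lid to its stop, swung the rod up to 0.78 and let the lid down onto it. Released, the lid read about 1.295, where it should rest on the prop. The scene view of it was pixel-identical at the end. The ball itself is hidden inside the catch, so I could not see it directly.
- **Pots:** There were two. Both stand upright on tray discs, and the bay is empty.
- **Shuttle:** It is home against the stop bar. It held a 20 N push there and stayed when I backed off. Its travel measured 0.166 m rather than 0.18 m, so I take it that it started about 14 mm in.
- **Bench:** In the last pictures the other things on the bench stand where they were. For the bottle, dishes and case there were pixel differences, which I put down to shadows and the raised lid.

**Slips, all mended**
- My first grasps of the bar and of one pot closed on nothing.
- The prop pin slipped once near its stop, so I regrasped it.
- The fingers slipped off the shuttle post at the end of the slide. That apparently let the shuttle back about 9 mm, so I pushed it home with closed fingers.
- One pot was knocked a few centimetres aside in the bay, as the task had warned, and I found it again before grasping.

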